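# Free the seized clamp knob and set the slicing stop to the sample biscuit

### The job

The clamping knob of the slicing guide's length stop is seized with dried sugar: rock it gently back and forth in small arcs, leaning on it a moment at each end without straining its stem, until it breaks free, and turn it open. Then slide the stop up until the sample biscuit lies snug between stop plate and knife guide, without crushing it, turn the knob tight again and let go. Leave everything else where it is.

Things in the scene. Friction and masses are not known exactly. Their poses are not given: they have to be found in the camera images.
- slicing_guide: Slicing guide, fixed: white plastic board 340 mm long (its y, to the left), 136 mm deep (its x, away from the robot), bed 16 mm above the table. Origin at table height, 10 mm right of the board's middle. Along y at x = +50 mm runs a slotted aluminium rail (30 mm wide, top at z 29 mm). At the right end an upright double steel plate with a blade slit, the knife guide, 54 mm above the table.
- guide_face (a point): Middle of the foot of the knife guide's face, which looks to the board's +y and against which the biscuit is measured; board x -18, y -115 mm, bed height.
- stop_slide (a joint): Length stop: aluminium carriage (48 x 46 mm, top 54 mm above the table) astride the rail, with a steel plate across the bed. Value = clear width (m) between knife guide and stop plate: falls as the stop slides to the board's -y. Clamped it holds more than 20 N; with the screw open 0.9 rad or more it slides with about 2 N (move it by the gripped knob).
- stop_plate (a point): Middle of the foot of the stop plate's face towards the biscuit (looking to the board's -y); the knob's axis lies 24 mm to its +y side, 68 mm to its +x side.
- knob_grip (a point): Middle of the grip, on the knob's upright axis, 76 mm above the table. Black plastic thumb-turn on the carriage: an upright flat grip 46 mm long (point's y), 10 mm thick (point's x), from 14 mm below to 12 mm above this point; carriage top 22 mm below it. Pinch it from above, firmly (35 N is safe), across the 10 mm and turn about the upright axis; the point turns with it.
- clamp_screw (a joint): Angle of the screw under the knob, rad, growing counter-clockwise from above (loosening); 0 tight, clamp lets go at about 0.8, ends -0.7, 2.2. Seized: jams some 0.3 rad either side of a middle that may lie 0.19 off 0. Lean on the loosening jam 0.5 s, then on the tightening jam, and so on: each frees a little, and after four it breaks free at a tightening swing. Quick swings or one-sided pushes free nothing.
- stem_twist (a joint): Elastic wind-up of the knob's stem, rad: grip angle minus screw angle, 6 N m per rad, positive when forced counter-clockwise. The screw's friction alone (under 0.1 N m, also when free) winds it by 0.01 to 0.02; against the jam 0.035 to 0.05 (0.2 to 0.3 N m) is right; beyond 0.07 (0.42 N m) the stem is ruined. Once free, tighten to 0 or on to the firm end at -0.7.
- sample_biscuit: The sample: long chocolate biscuit half, 91 mm long (its y, rounded ends), 35 mm wide, 11 mm high, loose on the bed between knife guide and stop plate, roughly along the board's y, 3 to 12 mm from the knife guide. Squeezed endwise with over 25 N it breaks. Origin at the middle of its underside.
- short_biscuit: Chocolate biscuit half, 69 x 33 x 11 mm, waiting on the board left of the stop. Leave it alone. Origin at the middle of its underside.
- jam_biscuit: Biscuit half with piped jam, 70 x 38 x 19 mm, on the table at the front right. Leave it alone. Origin at the middle of its underside.
Mind the look-alikes: they are no part of the job. What is shaped like the sample_biscuit but green is not meant.

How it is judged (in metres and radians):
On the way, in this order (a step that is already met when the one before it is completed fails the run):
1. the knob has broken free and is turned open by at least 0.9 rad (value of joint clamp_screw above 0.9 rad), for 0.1 s.
2. with the knob still open, the stop is slid up until the biscuit is snug (clear width at most 93 mm) (value of joint clamp_screw above 0.6 rad and value of joint stop_slide between 0.086 and 0.093 m), for 0.1 s.
At the end, for the whole second after the job is handed in: The screw is tight again (less than 0.2 rad open); the clear width between knife guide and stop plate is at most 93 mm with the 91 mm biscuit in it (at least 86 mm); the biscuit lies flat on the bed, along the board within 0.2 rad, its middle 42.5 to 49 mm from the knife guide's face, at rest (value of joint clamp_screw below 0.2 rad and value of joint stop_slide between 0.086 and 0.093 m and y of sample_biscuit in the frame of guide_face between 0.0425 and 0.049 m and z of sample_biscuit in the frame of guide_face below 0.003 m and angle between sample_biscuit's own z axis and vertical below 0.1 rad and angle between the y axis of sample_biscuit and the y axis of slicing_guide, either way round below 0.2 rad and linear speed of sample_biscuit below 0.01 m/s); the robot touches nothing.
It fails at once if the knob's stem is overstrained (wound up by more than 0.07 rad, 0.42 N m) (value of joint stem_twist above 0.07 rad or value of joint stem_twist below -0.07 rad).
It fails at once if the biscuit is crushed between stop and knife guide (more than 25 N) (contact force between stop_slide and sample_biscuit above 25 N).
It fails at once if one of the other things is moved by more than 20 mm (distance of any of short_biscuit, jam_biscuit from where it was at the start of the episode above 0.02 m).
It also fails if it takes over 69 s, if anything falls off the work surface, if the arm or the gripper's body presses on something with over 40 N, if the wrist force passes 120 N, or if a joint passes its speed limit or range.

### The arm

A 6-joint arm with a two-finger parallel gripper is mounted at the origin on the work surface; the furniture and walls round the work are solid. World frame = base frame: x ahead of the robot, y to its left, z up, the work surface at z = 0. Lengths are in mm, angles in rad, forces in N, time in s.
With the tool pointing down it reaches from about 275 to 825 mm from the base axis. Payload 4.9 kg.
Tool frame: the origin (TCP) lies on the centre line of the jaws, within the pads' length; the fingertips stand 8 mm ahead of it and the grasp point (between the pads) lies 11 mm behind it; z points along the fingers, y is the line along which they close (so a half turn about z gives the same grasp; the last joint's range is limited). The gripper opens to 85 mm and grips with 20 to 120 N. Pads are 22 mm wide; open, the fingers measure 114 mm over their backs; the gripper's body (76 mm by 85 mm) begins 54 mm behind the grasp point. The pads swing forward as they close: fully open they stand 13 mm farther back than shut.
Start: joints at [-1.337, 0.326, -0.193, 1.052, 0, 1.437], TCP at [197.773, -513.229, 204.081] pointing down, gripper open.
Joint ranges: [-2.65, 2.65], [-0.97, 1.79], [-1.3, 1.35], [-1.93, 2.1], [-1.47, 1.37], [-3.14, 3.14]. Speed limits (rad/s): [2.57, 2.57, 3.14, 3.14, 3.14, 3.14].

### API

Orientations are given as a 3x3 rotation matrix whose columns are the frame's x, y, z axes.
In Python, from workcell import get_state, grab_frame, get_calibration, ticket gives the robot as it stands.
- The arm moves only by the shell command python3 -m inch 'ROWS' [FORCE]. ROWS is JSON, a list of rows, each an object of numbers: "tx", "ty", "tz": the shift along the tool's x, y, z in cm; "rx", "ry", "rz": the turn, a rotation vector about the tool's x, y, z in rad; "hand": the gripper command: -1 is shut, 1 is fully open, values between are in proportion. In form: [{"tx": .., "ty": .., "tz": .., "rx": .., "ry": .., "rz": .., "hand": ..}, ...]. A call has exactly 8 rows; each row shifts and turns the commanded pose from where the row before left it, along the tool's axes as they then stand; what a row does not reach is not made up. A row lasts 1/12 s, in which the tool goes at most 41.7 mm and 7.16 degrees, less where a joint would pass 70% of its speed; a pose out of reach is approached as far as the arm can. A call is refused whole if a number of a shift passes 4.17 or a number of a turn 0.125, either way. A call with a gripper value outside its range is refused whole. The fingers move at their own pace and stop on an object; FORCE is the grip in N (left out, the last holds). Time passes only in rows, so rows that do not move let the fingers close, or fill a call up. It gives the time, the measured TCP pose, the force, the opening and the grip force at its end, in the units of the state.
- get_state(): the state, without advancing time (a new reading comes with each control period).
- grab_frame(name): name is "scene" or "side" or "wrist"; returns the picture (420x560x3 uint8, red, green, blue); there is no depth.
- get_calibration(name): a dict with "K" (3x3 intrinsics, pixels), "rvec" (rotation vector, rad) and "tvec" (3), from world to camera coordinates, as OpenCV has them. Camera axes: x right, y down, z forward; pixel columns grow to the right and rows downward; lengths in mm; the calibration is good to about 2 mm. A picture is of the moment at which its call begins: read the wrist's pose just before it. get_calibration takes no time and is no camera call; for the wrist camera it gives the pose at the moment of the call.
- ticket.finish_job(): hands the job in; it is judged then, once.
The state is a dict: "t": time; "joints": joint angles; "qd": joint speeds; "joint_torque": joint torques, N m; "tcp_pos": TCP position; "orientation": TCP orientation; "ft_force": force on the tool from outside, world axes, zero at the start; "ft_torque": the same for the moment, N m; "finger_gap": finger opening in mm; "finger_force": force on a finger pad.
Only numpy, scipy, OpenCV 4.12 (cv2) and the standard library are available. Lean on these libraries where they do the work, as an engineer would, in place of code of your own. Each camera call takes 0.05 s, during which the arm holds its last target. There are 200 camera calls.

## Working session

There is one attempt and no reset: what is moved stays moved. The work goes in short steps, Python scripts to look and compute and a shell command to move; the robot and the scene stay as the last step left them, time stands still between calls to the robot, and variables do not carry over. Pictures are saved under pics/ and viewed, at most 10 in all, crops included, and the job is handed in when it is done.

```bash
mkdir -p pics; python3 - <<'E'
from workcell import *
import cv2
print(get_state())
for n in("scene","side"):
    cv2.imwrite(f"pics/{n}0.png",grab_frame(n)[:,:,::-1]); print(n,get_calibration(n))
E
```

```text
{'t': 0.0, 'joints': array([-1.33723247e+00,  3.26944118e-01, -1.93616529e-01,  1.05199296e+00,
       -1.11348103e-05,  1.43661281e+00]), 'qd': array([-0.00060593, -0.00087522,  0.00094534, -0.00069959,  0.00092778,
       -0.00027627]), 'joint_torque': array([-1.16983789e-03, -4.43401623e+01,  2.62438434e+01,  1.55762618e-02,
       -7.49556534e-05,  3.96979090e-06]), 'tcp_pos': array([ 197.59800215, -512.5878836 ,  203.28935949]), 'orientation': array([[ 9.33139608e-01,  3.59513973e-01, -4.17547762e-04],
       [ 3.59514146e-01, -9.33138074e-01,  1.70698764e-03],
       [ 2.24056194e-04, -1.74297210e-03, -9.99998456e-01]]), 'ft_force': array([ 0.70671938,  1.27497232, -0.73987606]), 'ft_torque': array([-0.04521833,  0.00126836, -0.00720031]), 'finger_force': 0.0, 'finger_gap': 85.00924771680552}
scene {'K': array([[537.56709518,   0.        , 282.22375378],
       [  0.        , 537.56709518, 208.29441036],
       [  0.        ,   0.        ,   1.        ]]), 'rvec': array([ 0.5606326 , -2.41403872,  1.46081439]), 'tvec': array([362.7206365 , 171.84341415, 962.16102994])}
side {'K': array([[512.32480165,   0.        , 275.01175652],
       [  0.        , 512.32480165, 208.01212809],
       [  0.        ,   0.        ,   1.        ]]), 'rvec': array([ 0.22981242, -2.57818482,  1.61559872]), 'tvec': array([397.37250655, 147.22392734, 998.69861343])}
```

View pics/scene0.png

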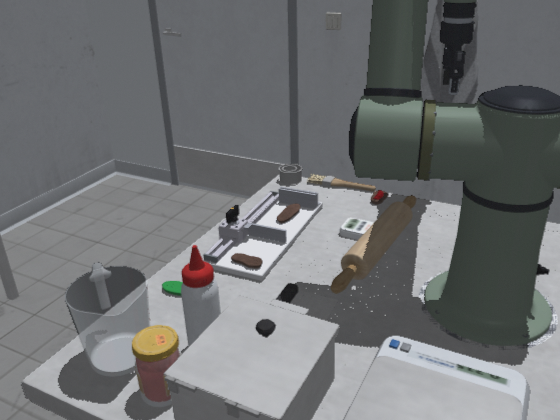

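View pics/side0.png

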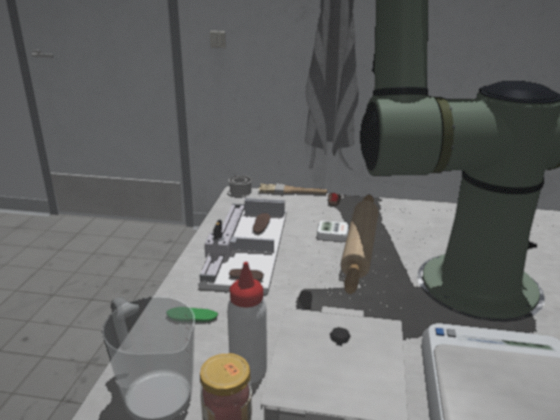

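Both views show the slicing guide. The knob is at scene (232,215) and side (217,230). The sample biscuit, between stop and knife guide, is at scene (288,213). The short biscuit is at (246,260).

Could be taken for the knob: black lid knob (265,327), black item (288,293), black item on the table (540,268). None of these sits on the carriage. Could be taken for the sample: the short biscuit at (246,260), the green one at (175,288), and the jam biscuit at (380,196). I'll check with a close crop.

```bash
python3 - <<'E'
import cv2,numpy as np
a=cv2.imread("pics/scene0.png")[175:280,200:330]; b=cv2.imread("pics/side0.png")[185:295,190:300]
a=cv2.resize(a,None,fx=4,fy=4,interpolation=cv2.INTER_CUBIC);b=cv2.resize(b,None,fx=2.4,fy=2.4,interpolation=cv2.INTER_CUBIC)
o=np.zeros((420,790,3),np.uint8);o[:,:520]=a;o[:264,522:522+264]=b
cv2.imwrite("pics/crop0.png",o)
E
cat > h.py <<'E'
import numpy as np,cv2
from workcell import *
def ray(n,p,cal=None):
    c=cal or get_calibration(n);R=cv2.Rodrigues(np.array(c["rvec"]))[0]
    d=R.T@np.r_[cv2.undistortPoints(np.array([[p]],float),c["K"],None)[0,0],1]
    return -R.T@c["tvec"],d/np.linalg.norm(d)
def onz(n,p,z,cal=None):
    o,d=ray(n,p,cal);return o+d*(z-o[2])/d[2]
def pix(n,P,cal=None):
    c=cal or get_calibration(n);return cv2.projectPoints(np.array(P,float).reshape(-1,3),c["rvec"],c["tvec"],c["K"],None)[0][:,0]
E
```

```text
(no output)
```

View pics/crop0.png

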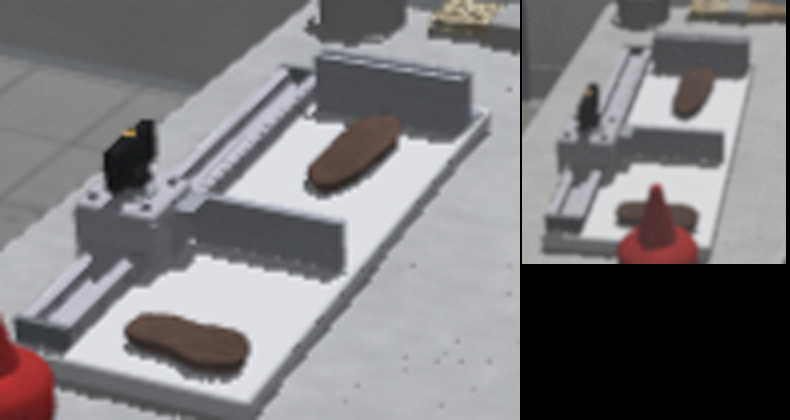

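The crop shows the carriage on the rail carrying the black thumb-turn: knob centre at scene (233,214) and side (218,229.6). The brown sample lies between stop plate and knife guide at scene (288,213), and the short biscuit is left of the stop at (247,260).

```bash
python3 - <<'E'
from h import *
print("knob",onz("scene",(233,214),76),onz("side",(218,229.6),76))
s=lambda x,y:(200+x/4,175+y/4)
fl=onz("scene",s(248,403),16);fr=onz("scene",s(490,116),16)
print("front corners L,R",fl,fr,np.linalg.norm(fl-fr)); d=fl-fr;yaw=np.arctan2(-d[0],d[1]);print("board yaw",yaw)
ex=np.array([np.cos(yaw),np.sin(yaw),0]);ey=np.array([-ex[1],ex[0],0])
O=(fl+fr)/2+68*ex-10*ey;print("origin",O) 
k=onz("scene",(233,214),76)-O;print("knob board",k@ex,k@ey)
# knob grip mask direction
for n,p in(("scene",(233,214)),("side",(218,230))):
    im=cv2.imread(f"pics/{n}0.png");m=np.zeros(im.shape[:2],np.uint8);x,y=map(int,p);m[y-12:y+12,x-12:x+12]=(im.max(2)<45)[y-12:y+12,x-12:x+12]
    ys,xs=np.nonzero(m);print(n,xs.min(),xs.max(),ys.min(),ys.max(),onz(n,(xs.mean(),ys.mean()),76))
E
```

```text
knob [515.61817031  11.61077308  76.        ] [518.33965996  13.55342691  76.        ]
front corners L,R [394.25971526 110.13663097  16.        ] [ 408.73440768 -217.23007786   16.        ] 327.6865556752032
board yaw 0.04418674941959108
origin [469.87241205 -60.5332414   16.        ]
knob board 48.887879179138686 70.05289782038679
scene 226 237 205 222 [516.91652303  13.86153177  76.        ]
side 215 219 226 237 [517.4654577   23.96297466  76.        ]
```

```bash
cat >> h.py <<'E'
def go(P,yaw,n):
    "constant rows for n rows to world P with tool y at yaw (tool down)"
    s=get_state();R=s["orientation"];cy=np.arctan2(R[1,1],R[0,1]);dy=(yaw-cy+np.pi)%(2*np.pi)-np.pi
    d=(np.array(P)-s["tcp_pos"])/n/10
    print("dyaw world",round(dy,3),"rz/row",round(-dy/n,4))
    for i in range(n):
        a=cy+dy*i/n; y=np.array([np.cos(a),np.sin(a)]);x=np.array([-y[1],y[0]])
        print(i,"tx %.2f ty %.2f tz %.2f"%(x@d[:2],y@d[:2],-d[2]))
E
python3 - <<'E'
from h import *
s=get_state();c=get_calibration("wrist");R=cv2.Rodrigues(np.array(c["rvec"]))[0]
print("cam in tool",s["orientation"].T@(-R.T@c["tvec"]-s["tcp_pos"]),"cam axes in tool",(R@s["orientation"]).round(2).tolist(),c["K"][0,0])
go([480,13,200],0.044,16)
# bottle/obstacle top check
print(onz("scene",(200,345),0),onz("scene",(265,400),0))
E
```

```text
cam in tool [  72.16807655   -0.19742636 -170.21623926] cam axes in tool [[-0.0, 1.0, -0.0], [-0.96, -0.0, -0.29], [-0.29, -0.0, 0.96]] 341.6470583415725
dyaw world 1.247 rz/row -0.0779
0 tx 2.83 ty -2.43 tz 0.02
1 tx 3.01 ty -2.20 tz 0.02
2 tx 3.17 ty -1.96 tz 0.02
3 tx 3.31 ty -1.71 tz 0.02
4 tx 3.44 ty -1.45 tz 0.02
5 tx 3.54 ty -1.17 tz 0.02
6 tx 3.62 ty -0.90 tz 0.02
7 tx 3.68 ty -0.61 tz 0.02
8 tx 3.72 ty -0.32 tz 0.02
9 tx 3.73 ty -0.03 tz 0.02
10 tx 3.72 ty 0.26 tz 0.02
11 tx 3.69 ty 0.55 tz 0.02
12 tx 3.64 ty 0.83 tz 0.02
13 tx 3.56 ty 1.11 tz 0.02
14 tx 3.46 ty 1.39 tz 0.02
15 tx 3.34 ty 1.65 tz 0.02
[402.03060063 308.6599385    0.        ] [249.21362411 364.83887613   0.        ]
```

```bash
python3 -m inch '[{"tx":2.8,"ty":-2.4,"rz":-0.078,"hand":1},{"tx":3.0,"ty":-2.2,"rz":-0.078,"hand":1},{"tx":3.2,"ty":-2.0,"rz":-0.078,"hand":1},{"tx":3.3,"ty":-1.7,"rz":-0.078,"hand":1},{"tx":3.4,"ty":-1.4,"rz":-0.078,"hand":1},{"tx":3.5,"ty":-1.2,"rz":-0.078,"hand":1},{"tx":3.6,"ty":-0.9,"rz":-0.078,"hand":1},{"tx":3.7,"ty":-0.6,"rz":-0.078,"hand":1}]'
python3 -m inch '[{"tx":3.7,"ty":-0.3,"rz":-0.078,"hand":1},{"tx":3.7,"ty":0,"rz":-0.078,"hand":1},{"tx":3.7,"ty":0.3,"rz":-0.078,"hand":1},{"tx":3.7,"ty":0.6,"rz":-0.078,"hand":1},{"tx":3.6,"ty":0.8,"rz":-0.078,"hand":1},{"tx":3.5,"ty":1.1,"rz":-0.078,"hand":1},{"tx":3.4,"ty":1.4,"rz":-0.078,"hand":1},{"tx":3.3,"ty":1.6,"rz":-0.078,"hand":1}]'
python3 - <<'E'
from h import *
c=get_calibration("wrist");f=grab_frame("wrist");np.savez("w1.npz",f=f,**c)
cv2.imwrite("pics/w1.png",f[:,:,::-1]);print(get_state()["tcp_pos"],pix("wrist",[517,13,76],c),pix("wrist",[517,13,88],c))
E
```

```text
[ 197.64961397 -512.75541166  203.49068013] [[-485.53224031 -778.89262521]] [[-542.04314383 -843.85238884]]$[0]: bad value
$[0]: bad value
```

View pics/w1.png

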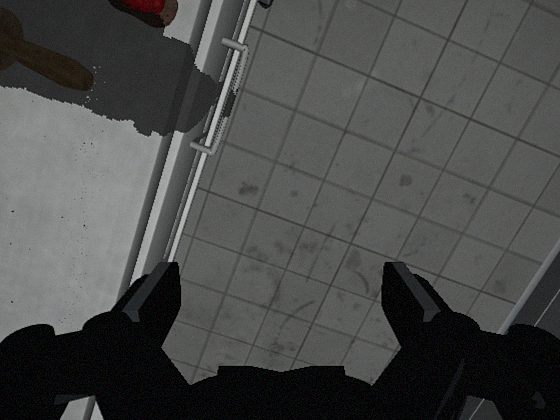

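The picture shows only the floor and the table edge at the start pose, because the moves were refused; rows apparently need every key.

```bash
python3 -m inch '[{"tx":2.8,"ty":-2.4,"tz":0,"rx":0,"ry":0,"rz":-0.078,"hand":1},{"tx":3.0,"ty":-2.2,"tz":0,"rx":0,"ry":0,"rz":-0.078,"hand":1},{"tx":3.2,"ty":-2.0,"tz":0,"rx":0,"ry":0,"rz":-0.078,"hand":1},{"tx":3.3,"ty":-1.7,"tz":0,"rx":0,"ry":0,"rz":-0.078,"hand":1},{"tx":3.4,"ty":-1.4,"tz":0,"rx":0,"ry":0,"rz":-0.078,"hand":1},{"tx":3.5,"ty":-1.2,"tz":0,"rx":0,"ry":0,"rz":-0.078,"hand":1},{"tx":3.6,"ty":-0.9,"tz":0,"rx":0,"ry":0,"rz":-0.078,"hand":1},{"tx":3.7,"ty":-0.6,"tz":0,"rx":0,"ry":0,"rz":-0.078,"hand":1}]' && python3 -m inch '[{"tx":3.7,"ty":-0.3,"tz":0,"rx":0,"ry":0,"rz":-0.078,"hand":1},{"tx":3.7,"ty":0,"tz":0,"rx":0,"ry":0,"rz":-0.078,"hand":1},{"tx":3.7,"ty":0.3,"tz":0,"rx":0,"ry":0,"rz":-0.078,"hand":1},{"tx":3.7,"ty":0.6,"tz":0,"rx":0,"ry":0,"rz":-0.078,"hand":1},{"tx":3.6,"ty":0.8,"tz":0,"rx":0,"ry":0,"rz":-0.078,"hand":1},{"tx":3.5,"ty":1.1,"tz":0,"rx":0,"ry":0,"rz":-0.078,"hand":1},{"tx":3.4,"ty":1.4,"tz":0,"rx":0,"ry":0,"rz":-0.078,"hand":1},{"tx":3.3,"ty":1.6,"tz":0,"rx":0,"ry":0,"rz":-0.078,"hand":1}]'
python3 - <<'E'
from h import *
c=get_calibration("wrist");f=grab_frame("wrist");np.savez("w2.npz",f=f,**c)
cv2.imwrite("pics/w2.png",f[:,:,::-1]);print(get_state()["tcp_pos"],pix("wrist",[517,13,76],c),pix("wrist",[517,13,88],c))
E
```

```text
t: 0.82
tcp_pos: [338.5, -249.5, 204.0]
orientation: [[0.544, 0.839, 0.0], [0.839, -0.544, 0.0], [0.0, -0.0, -1.0]]
ft_force: [0.2, -0.2, 0.6]
finger_gap: 85.2
finger_force: 0.0
t: 1.48
tcp_pos: [479.6, 10.6, 204.0]
orientation: [[-0.049, 0.999, -0.0], [0.999, 0.049, -0.0], [-0.0, -0.0, -1.0]]
ft_force: [0.2, -0.9, -0.2]
finger_gap: 85.5
finger_force: 0.0
[482.45047801  15.80827059 204.13146501] [[323.18283754 186.33287435]] [[324.82792626 189.60073192]]
```

View pics/w2.png

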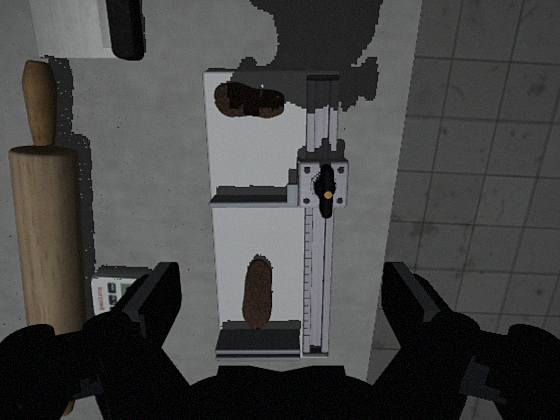

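The wrist view shows the knob on the carriage, centre about (327,191), nearly aligned with the rail. The sample is at (258,293), the stop plate at row 200 and the knife guide at rows 325–355.

```bash
python3 - <<'E'
from h import *
z=np.load("w2.npz");f=z["f"];c={k:z[k] for k in("K","rvec","tvec")}
m=np.zeros(f.shape[:2],np.uint8);m[155:225,305:345]=(f.max(2)<40)[155:225,305:345]
n,l,st,ce=cv2.connectedComponentsWithStats(m);i=1+st[1:,4].argmax();print(st[i],ce[i])
for y in range(160,222,3):
    xs=np.nonzero(l[y]==i)[0]
    if len(xs):print(y,xs.min(),xs.max(),end=' | ')
print()
O=lambda p,h:onz("",p,h,c).round(1)
print("front edge board",O((205,75),16),O((217,357),16))
print("front edge rail L",O((308,85),29),O((304,350),29))
print("ends of knob",O((325,165),88),O((329,217),88), "plate face foot",O((250,207),16),"guide top",O((255,352),54),O((255,325),54))
E
```

```text
[305 155  40  64 928] [325.1487069  182.44935345]
160 305 344 | 163 320 330 | 166 320 330 | 169 321 332 | 172 319 333 | 175 319 333 | 178 317 333 | 181 316 333 | 184 314 334 | 187 314 334 | 190 315 334 | 193 316 333 | 196 318 332 | 199 320 332 | 202 320 332 | 205 320 331 | 208 320 331 | 211 320 331 | 214 322 331 | 217 324 328 | 
front edge board [399.9 105.5  16. ] [ 409.9 -228.2   16. ]
front edge rail L [500.7 100.4  29. ] [ 517.3 -201.6   29. ]
ends of knob [515.3  34.4  88. ] [522.8 -11.7  88. ] plate face foot [447.1 -28.2  16. ] guide top [ 459.5 -186.3   54. ] [ 458.6 -151.    54. ]
```

```bash
python3 -c "
from h import *
go([518,12,90],0.049,6)"; python3 -m inch '[{"tx":-0.1,"ty":0.9,"tz":1.5,"rx":0,"ry":0,"rz":0,"hand":1},{"tx":-0.1,"ty":0.9,"tz":1.5,"rx":0,"ry":0,"rz":0,"hand":1},{"tx":-0.1,"ty":0.9,"tz":2,"rx":0,"ry":0,"rz":0,"hand":1},{"tx":-0.1,"ty":0.8,"tz":2,"rx":0,"ry":0,"rz":0,"hand":1},{"tx":0,"ty":0,"tz":2,"rx":0,"ry":0,"rz":0,"hand":1},{"tx":0,"ty":0,"tz":1,"rx":0,"ry":0,"rz":0,"hand":1},{"tx":0,"ty":0,"tz":0,"rx":0,"ry":0,"rz":0,"hand":1},{"tx":0,"ty":0,"tz":0,"rx":0,"ry":0,"rz":0,"hand":1}]'
python3 - <<'E'
from h import *
c=get_calibration("wrist");f=grab_frame("wrist");np.savez("w3.npz",f=f,**c)
s=get_state();cv2.imwrite("pics/w3.png",f[:,:,::-1]);print(s["tcp_pos"],s["orientation"][:,1],pix("wrist",[s["tcp_pos"]-[0,0,0]],c))
E
```

```text
dyaw world -0.008 rz/row 0.0014
0 tx -0.10 ty 0.59 tz 1.90
1 tx -0.10 ty 0.59 tz 1.90
2 tx -0.10 ty 0.59 tz 1.90
3 tx -0.09 ty 0.59 tz 1.90
4 tx -0.09 ty 0.59 tz 1.90
5 tx -0.09 ty 0.59 tz 1.90
t: 2.2
tcp_pos: [513.7, 6.3, 104.0]
orientation: [[-0.045, 0.999, -0.001], [0.999, 0.045, 0.0], [0.0, -0.001, -1.0]]
ft_force: [0.0, 0.0, 0.6]
finger_gap: 84.9
finger_force: 0.0
[514.51661101   6.2102779  104.7583574 ] [9.98997085e-01 4.47735124e-02 3.94706961e-04] [[283.33069663 244.03576254]]
```

View pics/w3.png

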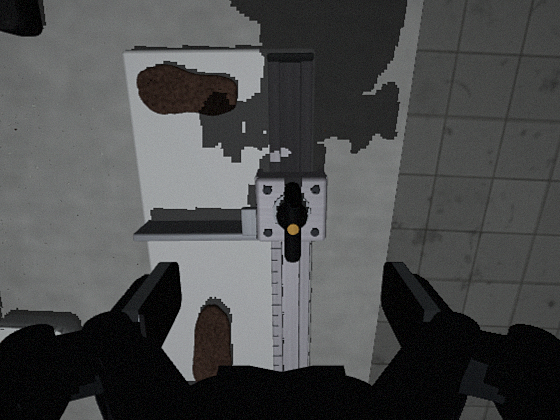

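The knob spans (292,183)–(292,261), parallel to the tool's x axis and between the open fingers.

```bash
python3 - <<'E'
from h import *
z=np.load("w3.npz");c={k:z[k] for k in("K","rvec","tvec")}
for p in((292,182),(292,262),(292,230)):print(onz("",p,88,c))
m=z["f"].max(2)<40
for y in list(range(180,200,3))+list(range(236,264,3)):
    xs=np.nonzero(m[y,270:312])[0]+270
    if len(xs):print(y,xs.min(),xs.max(),end=' | ')
E
```

```text
[518.05647439  36.60304446  88.        ]
[520.64065325 -12.33748776  88.        ]
[519.56283977   8.07470819  88.        ]
180 285 301 | 183 285 301 | 186 270 300 | 189 270 311 | 192 284 300 | 195 281 303 | 198 284 302 | 236 285 300 | 239 285 300 | 242 285 300 | 245 285 300 | 248 285 300 | 251 285 300 | 254 285 300 | 257 282 299 | 260 282 297 | 263 282 282 |
```

```bash
python3 -m inch '[{"tx":0.6,"ty":0.5,"tz":0,"rx":0,"ry":0,"rz":0,"hand":1},{"tx":0,"ty":0,"tz":1,"rx":0,"ry":0,"rz":0,"hand":1},{"tx":0,"ty":0,"tz":1,"rx":0,"ry":0,"rz":0,"hand":1},{"tx":0,"ty":0,"tz":1,"rx":0,"ry":0,"rz":0,"hand":1},{"tx":0,"ty":0,"tz":0.4,"rx":0,"ry":0,"rz":0,"hand":1},{"tx":0,"ty":0,"tz":0,"rx":0,"ry":0,"rz":0,"hand":0},{"tx":0,"ty":0,"tz":0,"rx":0,"ry":0,"rz":0,"hand":-0.5},{"tx":0,"ty":0,"tz":0,"rx":0,"ry":0,"rz":0,"hand":-0.5}]' 35 ; python3 -m inch '[{"tx":0,"ty":0,"tz":0,"rx":0,"ry":0,"rz":0,"hand":-0.6},{"tx":0,"ty":0,"tz":0,"rx":0,"ry":0,"rz":0,"hand":-0.7},{"tx":0,"ty":0,"tz":0,"rx":0,"ry":0,"rz":0,"hand":-0.8},{"tx":0,"ty":0,"tz":0,"rx":0,"ry":0,"rz":0,"hand":-1},{"tx":0,"ty":0,"tz":0,"rx":0,"ry":0,"rz":0,"hand":-1},{"tx":0,"ty":0,"tz":0,"rx":0,"ry":0,"rz":0,"hand":-1},{"tx":0,"ty":0,"tz":0,"rx":0,"ry":0,"rz":0,"hand":-1},{"tx":0,"ty":0,"tz":0,"rx":0,"ry":0,"rz":0,"hand":-1}]' 35
cat >> h.py <<'E'
def st():
    s=get_state();R=s["orientation"];print("t %.2f"%s["t"],"yaw %.4f"%np.arctan2(R[1,1],R[0,1]),"p",s["tcp_pos"].round(1),"F",s["ft_force"].round(2),"M",s["ft_torque"].round(3),"gap %.1f f %.1f"%(s["finger_gap"],s["finger_force"]),"j6 %.3f"%s["joints"][5])
E
python3 -c "
from h import *
st()"
```

```text
t: 2.92
tcp_pos: [519.2, 12.5, 70.2]
orientation: [[-0.045, 0.999, 0.0], [0.999, 0.045, 0.0], [0.0, 0.0, -1.0]]
ft_force: [-0.0, -0.2, 0.6]
finger_gap: 51.8
finger_force: 0.0
t: 3.58
tcp_pos: [519.1, 12.6, 70.1]
orientation: [[-0.045, 0.999, -0.0], [0.999, 0.045, 0.0], [0.0, -0.0, -1.0]]
ft_force: [-0.2, 0.4, -0.3]
finger_gap: -0.3
finger_force: 0.0
t 3.58 yaw 0.0450 p [519.1  12.6  70.1] F [-0.21  0.4  -0.31] M [ 0.018  0.085 -0.006] gap -0.3 f 0.0 j6 1.408
```

```bash
python3 - <<'E'
from h import *
f=grab_frame("wrist");a=grab_frame("scene");b=grab_frame("side")
r=lambda im,k:cv2.resize(im,None,fx=k,fy=k,interpolation=cv2.INTER_CUBIC)
o=np.zeros((600,780,3),np.uint8);o[:300,:400]=cv2.resize(f,(400,300))
o[:300,400:760]=r(a[170:270,190:310],3);o[300:600,:330]=r(b[185:285,180:290],3);o[300:600,400:760]=r(f[200:350,190:370],2)
cv2.imwrite("pics/c2.png",o[:,:,::-1]);st()
E
```

```text
t 3.73 yaw 0.0450 p [519.1  12.6  70.1] F [-0.42  0.06 -0.65] M [0.019 0.1   0.028] gap -0.2 f 0.0 j6 1.408
```

View pics/c2.png

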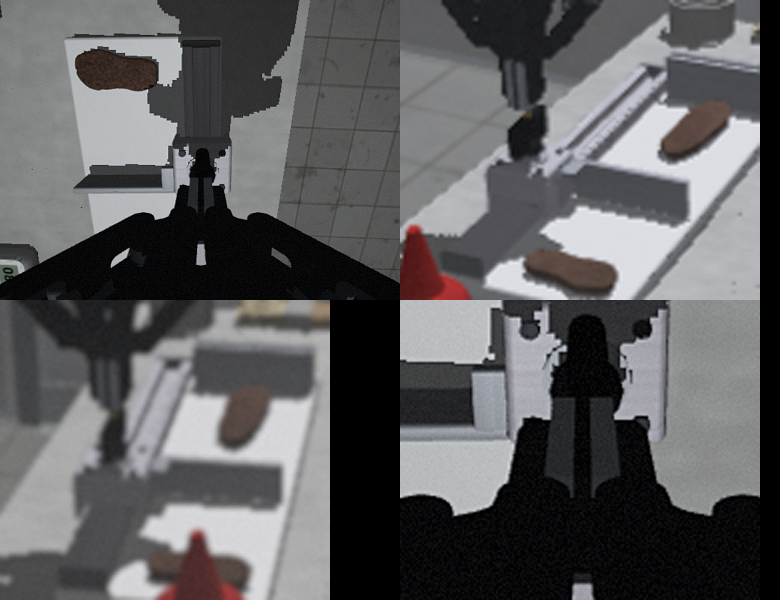

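The picture shows the fingers closed above the knob's top, not around it. I'll triangulate the fingertip from scene and side.

```bash
python3 - <<'E'
from h import *
for n in("scene","side"):
    print(n,"cam",ray(n,(280,210))[0].round(0))
    for P in([519,12.6,62],[519,12.6,70],[519,12.6,88],[519.3,12,54],[519.3,12,88],[519.3,12,62]):print(P,pix(n,P)[0].round(1),end=' ')
    print()
c=get_calibration("wrist")
for P in([519,12.6,62],[519,12.6,70],[519,12.6,88],[519,12.6,100]):print(P,pix("wrist",P,c)[0].round(1))
E
```

```text
scene cam [-43. 849. 603.]
[519, 12.6, 62] [231.8 219.7] [519, 12.6, 70] [231.6 216.4] [519, 12.6, 88] [231.  208.8] [519.3, 12, 54] [232.1 222.9] [519.3, 12, 88] [231.  208.7] [519.3, 12, 62] [231.9 219.6] 
side cam [247. 891. 567.]
[519, 12.6, 62] [218.1 235.4] [519, 12.6, 70] [217.9 232. ] [519, 12.6, 88] [217.5 224.1] [519.3, 12, 54] [218.2 238.7] [519.3, 12, 88] [217.5 223.9] [519.3, 12, 62] [218.1 235.3] 
[519, 12.6, 62] [281.6 237.5]
[519, 12.6, 70] [281.6 243.1]
[519, 12.6, 88] [281.7 257.7]
[519, 12.6, 100] [281.8 269.2]
```

Triangulation gives shut fingertips about 27 mm behind the reported TCP, at z≈95–97, which matches scene, side and the wrist geometry. The description says 8 mm ahead. So I open and go about 33 mm lower, watching the force.

```bash
python3 -m inch '[{"tx":0,"ty":0,"tz":0,"rx":0,"ry":0,"rz":0,"hand":0.1},{"tx":0,"ty":0,"tz":0,"rx":0,"ry":0,"rz":0,"hand":0.1},{"tx":0,"ty":0,"tz":0,"rx":0,"ry":0,"rz":0,"hand":0.1},{"tx":0,"ty":0,"tz":0,"rx":0,"ry":0,"rz":0,"hand":0.1},{"tx":0,"ty":0,"tz":0,"rx":0,"ry":0,"rz":0,"hand":0.1},{"tx":0,"ty":0,"tz":0.7,"rx":0,"ry":0,"rz":0,"hand":0.1},{"tx":0,"ty":0,"tz":0.7,"rx":0,"ry":0,"rz":0,"hand":0.1},{"tx":0,"ty":0,"tz":0.6,"rx":0,"ry":0,"rz":0,"hand":0.1}]' 35 
python3 - <<'E'
from h import *
st();a=grab_frame("scene");b=grab_frame("side");f=grab_frame("wrist")
r=lambda im,k:cv2.resize(im,None,fx=k,fy=k,interpolation=cv2.INTER_CUBIC)
o=np.zeros((600,780,3),np.uint8);o[:300,:400]=cv2.resize(f,(400,300))
o[:300,400:760]=r(a[170:270,190:310],3);o[300:600,:330]=r(b[185:285,180:290],3);o[300:600,400:760]=r(f[200:350,190:370],2)
cv2.imwrite("pics/c3.png",o[:,:,::-1])
E
```

```text
t: 4.4
tcp_pos: [518.7, 12.6, 49.1]
orientation: [[-0.045, 0.999, -0.001], [0.999, 0.045, 0.0], [0.0, -0.001, -1.0]]
ft_force: [-0.0, 0.3, 0.3]
finger_gap: 47.1
finger_force: 0.0
t 4.40 yaw 0.0450 p [518.7  12.6  49.1] F [-0.04  0.28  0.31] M [ 0.045  0.031 -0.033] gap 47.1 f 0.0 j6 1.408
```

View pics/c3.png

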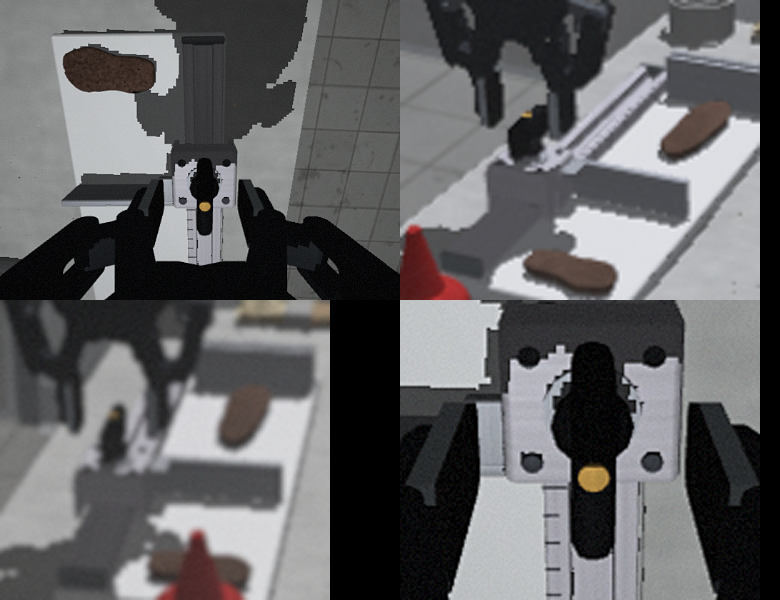

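The fingers straddle the knob, tips at about mid grip height and the knob about 2 mm to the +y-tool side. That agrees with the new offset, so I lower 12 mm and close.

```bash
python3 -m inch '[{"tx":0,"ty":0.2,"tz":0.6,"rx":0,"ry":0,"rz":0,"hand":0.1},{"tx":0,"ty":0,"tz":0.6,"rx":0,"ry":0,"rz":0,"hand":0.1},{"tx":0,"ty":0,"tz":0,"rx":0,"ry":0,"rz":0,"hand":-0.2},{"tx":0,"ty":0,"tz":0,"rx":0,"ry":0,"rz":0,"hand":-0.4},{"tx":0,"ty":0,"tz":0,"rx":0,"ry":0,"rz":0,"hand":-0.6},{"tx":0,"ty":0,"tz":0,"rx":0,"ry":0,"rz":0,"hand":-0.65},{"tx":0,"ty":0,"tz":0,"rx":0,"ry":0,"rz":0,"hand":-0.7},{"tx":0,"ty":0,"tz":0,"rx":0,"ry":0,"rz":0,"hand":-0.75}]' 35 >/dev/null; python3 -c "
from h import *
st()";  python3 -m inch '[{"tx":0,"ty":0,"tz":0,"rx":0,"ry":0,"rz":0,"hand":-0.8},{"tx":0,"ty":0,"tz":0,"rx":0,"ry":0,"rz":0,"hand":-0.9},{"tx":0,"ty":0,"tz":0,"rx":0,"ry":0,"rz":0,"hand":-1},{"tx":0,"ty":0,"tz":0,"rx":0,"ry":0,"rz":0,"hand":-1},{"tx":0,"ty":0,"tz":0,"rx":0,"ry":0,"rz":0,"hand":-1},{"tx":0,"ty":0,"tz":0,"rx":0,"ry":0,"rz":0,"hand":-1},{"tx":0,"ty":0,"tz":0,"rx":0,"ry":0,"rz":0,"hand":-1},{"tx":0,"ty":0,"tz":0,"rx":0,"ry":0,"rz":0,"hand":-1}]' 35 >/dev/null
python3 -c "
from h import *
st()"
```

```text
t 5.22 yaw 0.0450 p [520.5  12.7  38.2] F [-1.33 -0.22  0.03] M [-0.009  0.042 -0.023] gap 10.7 f 0.2 j6 1.408
t 5.88 yaw 0.0450 p [520.3  12.7  38.2] F [-3.19 -0.35  5.62] M [ 0.009  0.909 -0.044] gap 9.4 f 34.4 j6 1.408
```

Gripped: gap 9.4 mm, 34 N. Now I feel for the loosening jam (world CCW = −rz).

```bash
python3 -m inch '[{"tx":0,"ty":0,"tz":0,"rx":0,"ry":0,"rz":-0.02,"hand":-1},{"tx":0,"ty":0,"tz":0,"rx":0,"ry":0,"rz":-0.02,"hand":-1},{"tx":0,"ty":0,"tz":0,"rx":0,"ry":0,"rz":-0.02,"hand":-1},{"tx":0,"ty":0,"tz":0,"rx":0,"ry":0,"rz":-0.02,"hand":-1},{"tx":0,"ty":0,"tz":0,"rx":0,"ry":0,"rz":0,"hand":-1},{"tx":0,"ty":0,"tz":0,"rx":0,"ry":0,"rz":0,"hand":-1},{"tx":0,"ty":0,"tz":0,"rx":0,"ry":0,"rz":0,"hand":-1},{"tx":0,"ty":0,"tz":0,"rx":0,"ry":0,"rz":0,"hand":-1}]' >/dev/null; python3 -c "
from h import *
st()"; python3 -m inch '[{"tx":0,"ty":0,"tz":0,"rx":0,"ry":0,"rz":-0.01,"hand":-1},{"tx":0,"ty":0,"tz":0,"rx":0,"ry":0,"rz":-0.01,"hand":-1},{"tx":0,"ty":0,"tz":0,"rx":0,"ry":0,"rz":-0.01,"hand":-1},{"tx":0,"ty":0,"tz":0,"rx":0,"ry":0,"rz":0,"hand":-1},{"tx":0,"ty":0,"tz":0,"rx":0,"ry":0,"rz":0,"hand":-1},{"tx":0,"ty":0,"tz":0,"rx":0,"ry":0,"rz":0,"hand":-1},{"tx":0,"ty":0,"tz":0,"rx":0,"ry":0,"rz":0,"hand":-1},{"tx":0,"ty":0,"tz":0,"rx":0,"ry":0,"rz":0,"hand":-1}]' >/dev/null; python3 -c "
from h import *
st()"
```

```text
t 6.55 yaw 0.1250 p [520.   12.6  38.2] F [-5.06  0.01  6.55] M [-0.031  1.088  0.071] gap 9.2 f 34.5 j6 1.328
t 7.22 yaw 0.1549 p [519.9  12.6  38.2] F [-5.24 -0.99  6.68] M [-0.04   1.044 -0.026] gap 9.5 f 34.6 j6 1.298
```

```bash
cat >> h.py <<'E'
def av(n=5):
    M=[];F=[]
    for i in range(n):
        grab_frame("wrist");s=get_state();M.append(s["ft_torque"][2]);F.append(s["ft_force"])
    R=s["orientation"];print("t %.2f yaw %.4f Mz %.3f +- %.3f"%(s["t"],np.arctan2(R[1,1],R[0,1]),np.mean(M),np.std(M)/n**.5),"F",np.mean(F,0).round(1),"p",s["tcp_pos"].round(1),"gap %.1f f %.0f"%(s["finger_gap"],s["finger_force"]))
E
python3 -c "
from h import *
av()"; python3 -m inch '[{"tx":0,"ty":-0.03,"tz":0,"rx":0,"ry":0,"rz":-0.01,"hand":-1},{"tx":0,"ty":-0.03,"tz":0,"rx":0,"ry":0,"rz":-0.01,"hand":-1},{"tx":0,"ty":0,"tz":0,"rx":0,"ry":0,"rz":-0.01,"hand":-1},{"tx":0,"ty":0,"tz":0,"rx":0,"ry":0,"rz":0,"hand":-1},{"tx":0,"ty":0,"tz":0,"rx":0,"ry":0,"rz":0,"hand":-1},{"tx":0,"ty":0,"tz":0,"rx":0,"ry":0,"rz":0,"hand":-1},{"tx":0,"ty":0,"tz":0,"rx":0,"ry":0,"rz":0,"hand":-1},{"tx":0,"ty":0,"tz":0,"rx":0,"ry":0,"rz":0,"hand":-1}]' >/dev/null; python3 -c "
from h import *
av()"
```

```text
t 7.47 yaw 0.1549 Mz -0.024 +- 0.010 F [-5.4  0.2  6.1] p [519.9  12.6  38.2] gap 9.0 f 35
t 8.38 yaw 0.1851 Mz -0.042 +- 0.014 F [-5.   0.2  6.3] p [519.9  12.6  38.2] gap 9.1 f 34
```

```bash
python3 -m inch '[{"tx":0,"ty":0,"tz":0,"rx":0,"ry":0,"rz":-0.01,"hand":-1},{"tx":0,"ty":0,"tz":0,"rx":0,"ry":0,"rz":-0.01,"hand":-1},{"tx":0,"ty":0,"tz":0,"rx":0,"ry":0,"rz":-0.01,"hand":-1},{"tx":0,"ty":0,"tz":0,"rx":0,"ry":0,"rz":0,"hand":-1},{"tx":0,"ty":0,"tz":0,"rx":0,"ry":0,"rz":0,"hand":-1},{"tx":0,"ty":0,"tz":0,"rx":0,"ry":0,"rz":0,"hand":-1},{"tx":0,"ty":0,"tz":0,"rx":0,"ry":0,"rz":0,"hand":-1},{"tx":0,"ty":0,"tz":0,"rx":0,"ry":0,"rz":0,"hand":-1}]' >/dev/null; python3 -c "
from h import *
av(4)"
```

```text
t 9.25 yaw 0.2150 Mz -0.057 +- 0.011 F [-4.6  0.1  6.1] p [519.7  12.6  38.2] gap 8.9 f 35
```

```bash
python3 -m inch '[{"tx":0,"ty":0,"tz":0,"rx":0,"ry":0,"rz":-0.01,"hand":-1},{"tx":0,"ty":0,"tz":0,"rx":0,"ry":0,"rz":-0.01,"hand":-1},{"tx":0,"ty":0,"tz":0,"rx":0,"ry":0,"rz":-0.005,"hand":-1},{"tx":0,"ty":0,"tz":0,"rx":0,"ry":0,"rz":0,"hand":-1},{"tx":0,"ty":0,"tz":0,"rx":0,"ry":0,"rz":0,"hand":-1},{"tx":0,"ty":0,"tz":0,"rx":0,"ry":0,"rz":0,"hand":-1},{"tx":0,"ty":0,"tz":0,"rx":0,"ry":0,"rz":0,"hand":-1},{"tx":0,"ty":0,"tz":0,"rx":0,"ry":0,"rz":0,"hand":-1}]' >/dev/null; python3 -c "
from h import *
av(4)"
```

```text
t 10.12 yaw 0.2399 Mz -0.115 +- 0.005 F [-4.9  0.3  6.5] p [519.7  12.5  38.2] gap 9.2 f 35
```

```bash
python3 -m inch '[{"tx":0,"ty":0,"tz":0,"rx":0,"ry":0,"rz":-0.01,"hand":-1},{"tx":0,"ty":0,"tz":0,"rx":0,"ry":0,"rz":-0.01,"hand":-1},{"tx":0,"ty":0,"tz":0,"rx":0,"ry":0,"rz":0,"hand":-1},{"tx":0,"ty":0,"tz":0,"rx":0,"ry":0,"rz":0,"hand":-1},{"tx":0,"ty":0,"tz":0,"rx":0,"ry":0,"rz":0,"hand":-1},{"tx":0,"ty":0,"tz":0,"rx":0,"ry":0,"rz":0,"hand":-1},{"tx":0,"ty":0,"tz":0,"rx":0,"ry":0,"rz":0,"hand":-1},{"tx":0,"ty":0,"tz":0,"rx":0,"ry":0,"rz":0,"hand":-1}]' >/dev/null; python3 -c "
from h import *
av(4)"
```

```text
t 10.98 yaw 0.2597 Mz -0.128 +- 0.007 F [-4.9 -0.3  6. ] p [519.6  12.5  38.1] gap 9.2 f 35
```

```bash
python3 -m inch '[{"tx":0,"ty":0,"tz":0,"rx":0,"ry":0,"rz":-0.01,"hand":-1},{"tx":0,"ty":0,"tz":0,"rx":0,"ry":0,"rz":-0.01,"hand":-1},{"tx":0,"ty":0,"tz":0,"rx":0,"ry":0,"rz":0,"hand":-1},{"tx":0,"ty":0,"tz":0,"rx":0,"ry":0,"rz":0,"hand":-1},{"tx":0,"ty":0,"tz":0,"rx":0,"ry":0,"rz":0,"hand":-1},{"tx":0,"ty":0,"tz":0,"rx":0,"ry":0,"rz":0,"hand":-1},{"tx":0,"ty":0,"tz":0,"rx":0,"ry":0,"rz":0,"hand":-1},{"tx":0,"ty":0,"tz":0,"rx":0,"ry":0,"rz":0,"hand":-1}]' >/dev/null; python3 -c "
from h import *
av(4)"
```

```text
t 11.85 yaw 0.2796 Mz -0.201 +- 0.007 F [-5.6  0.1  6.9] p [519.5  12.5  38.1] gap 9.5 f 35
```

```bash
python3 -m inch '[{"tx":0,"ty":0,"tz":0,"rx":0,"ry":0,"rz":-0.006,"hand":-1},{"tx":0,"ty":0,"tz":0,"rx":0,"ry":0,"rz":-0.006,"hand":-1},{"tx":0,"ty":0,"tz":0,"rx":0,"ry":0,"rz":0,"hand":-1},{"tx":0,"ty":0,"tz":0,"rx":0,"ry":0,"rz":0,"hand":-1},{"tx":0,"ty":0,"tz":0,"rx":0,"ry":0,"rz":0,"hand":-1},{"tx":0,"ty":0,"tz":0,"rx":0,"ry":0,"rz":0,"hand":-1},{"tx":0,"ty":0,"tz":0,"rx":0,"ry":0,"rz":0,"hand":-1},{"tx":0,"ty":0,"tz":0,"rx":0,"ry":0,"rz":0,"hand":-1}]' >/dev/null; python3 -c "
from h import *
av(4)"
```

```text
t 12.72 yaw 0.2915 Mz -0.211 +- 0.009 F [-5.3  0.1  6.8] p [519.5  12.5  38.2] gap 9.5 f 35
```

```bash
python3 -m inch '[{"tx":0,"ty":0,"tz":0,"rx":0,"ry":0,"rz":0.08,"hand":-1},{"tx":0,"ty":0,"tz":0,"rx":0,"ry":0,"rz":0.08,"hand":-1},{"tx":0,"ty":0,"tz":0,"rx":0,"ry":0,"rz":0.08,"hand":-1},{"tx":0,"ty":0,"tz":0,"rx":0,"ry":0,"rz":0.08,"hand":-1},{"tx":0,"ty":0,"tz":0,"rx":0,"ry":0,"rz":0.08,"hand":-1},{"tx":0,"ty":0,"tz":0,"rx":0,"ry":0,"rz":0.06,"hand":-1},{"tx":0,"ty":0,"tz":0,"rx":0,"ry":0,"rz":0.03,"hand":-1},{"tx":0,"ty":0,"tz":0,"rx":0,"ry":0,"rz":0,"hand":-1}]' >/dev/null; python3 -c "
from h import *
av(4)"
```

```text
t 13.58 yaw -0.1972 Mz 0.093 +- 0.004 F [-1.1  0.5  3.4] p [521.1  12.6  38.3] gap 9.6 f 34
```

```bash
python3 -m inch '[{"tx":0,"ty":0,"tz":0,"rx":0,"ry":0,"rz":0.01,"hand":-1},{"tx":0,"ty":0,"tz":0,"rx":0,"ry":0,"rz":0.01,"hand":-1},{"tx":0,"ty":0,"tz":0,"rx":0,"ry":0,"rz":0.01,"hand":-1},{"tx":0,"ty":0,"tz":0,"rx":0,"ry":0,"rz":0,"hand":-1},{"tx":0,"ty":0,"tz":0,"rx":0,"ry":0,"rz":0,"hand":-1},{"tx":0,"ty":0,"tz":0,"rx":0,"ry":0,"rz":0,"hand":-1},{"tx":0,"ty":0,"tz":0,"rx":0,"ry":0,"rz":0,"hand":-1},{"tx":0,"ty":0,"tz":0,"rx":0,"ry":0,"rz":0,"hand":-1}]' >/dev/null; python3 -c "
from h import *
av(3)"
```

```text
t 14.40 yaw -0.2279 Mz 0.131 +- 0.004 F [2.  0.8 3.4] p [521.1  12.5  38.3] gap 9.4 f 34
```

```bash
python3 -m inch '[{"tx":0,"ty":0,"tz":0,"rx":0,"ry":0,"rz":0.01,"hand":-1},{"tx":0,"ty":0,"tz":0,"rx":0,"ry":0,"rz":0.01,"hand":-1},{"tx":0,"ty":0,"tz":0,"rx":0,"ry":0,"rz":0,"hand":-1},{"tx":0,"ty":0,"tz":0,"rx":0,"ry":0,"rz":0,"hand":-1},{"tx":0,"ty":0,"tz":0,"rx":0,"ry":0,"rz":0,"hand":-1},{"tx":0,"ty":0,"tz":0,"rx":0,"ry":0,"rz":0,"hand":-1},{"tx":0,"ty":0,"tz":0,"rx":0,"ry":0,"rz":0,"hand":-1},{"tx":0,"ty":0,"tz":0,"rx":0,"ry":0,"rz":0,"hand":-1}]' >/dev/null; python3 -c "
from h import *
av(3)"
```

```text
t 15.22 yaw -0.2480 Mz 0.142 +- 0.008 F [5.1 0.7 4.1] p [521.2  12.5  38.3] gap 9.5 f 34
```

```bash
python3 -m inch '[{"tx":0,"ty":0,"tz":0,"rx":0,"ry":0,"rz":0.01,"hand":-1},{"tx":0,"ty":0,"tz":0,"rx":0,"ry":0,"rz":0.01,"hand":-1},{"tx":0,"ty":0,"tz":0,"rx":0,"ry":0,"rz":0.01,"hand":-1},{"tx":0,"ty":0,"tz":0,"rx":0,"ry":0,"rz":0,"hand":-1},{"tx":0,"ty":0,"tz":0,"rx":0,"ry":0,"rz":0,"hand":-1},{"tx":0,"ty":0,"tz":0,"rx":0,"ry":0,"rz":0,"hand":-1},{"tx":0,"ty":0,"tz":0,"rx":0,"ry":0,"rz":0,"hand":-1},{"tx":0,"ty":0,"tz":0,"rx":0,"ry":0,"rz":0,"hand":-1}]' >/dev/null; python3 -c "
from h import *
av(3)"
```

```text
t 16.03 yaw -0.2780 Mz 0.094 +- 0.018 F [4.6 0.8 3.7] p [521.2  12.5  38.3] gap 9.0 f 34
```

```bash
python3 -m inch '[{"tx":0,"ty":0,"tz":0,"rx":0,"ry":0,"rz":0.01,"hand":-1},{"tx":0,"ty":0,"tz":0,"rx":0,"ry":0,"rz":0.01,"hand":-1},{"tx":0,"ty":0,"tz":0,"rx":0,"ry":0,"rz":0.01,"hand":-1},{"tx":0,"ty":0,"tz":0,"rx":0,"ry":0,"rz":0,"hand":-1},{"tx":0,"ty":0,"tz":0,"rx":0,"ry":0,"rz":0,"hand":-1},{"tx":0,"ty":0,"tz":0,"rx":0,"ry":0,"rz":0,"hand":-1},{"tx":0,"ty":0,"tz":0,"rx":0,"ry":0,"rz":0,"hand":-1},{"tx":0,"ty":0,"tz":0,"rx":0,"ry":0,"rz":0,"hand":-1}]' >/dev/null; python3 -c "
from h import *
av(3)"
```

```text
t 16.85 yaw -0.3080 Mz 0.156 +- 0.011 F [5.9 0.5 3.7] p [521.4  12.4  38.3] gap 9.3 f 34
```

```bash
python3 -m inch '[{"tx":0,"ty":0,"tz":0,"rx":0,"ry":0,"rz":0.01,"hand":-1},{"tx":0,"ty":0,"tz":0,"rx":0,"ry":0,"rz":0.01,"hand":-1},{"tx":0,"ty":0,"tz":0,"rx":0,"ry":0,"rz":0,"hand":-1},{"tx":0,"ty":0,"tz":0,"rx":0,"ry":0,"rz":0,"hand":-1},{"tx":0,"ty":0,"tz":0,"rx":0,"ry":0,"rz":0,"hand":-1},{"tx":0,"ty":0,"tz":0,"rx":0,"ry":0,"rz":0,"hand":-1},{"tx":0,"ty":0,"tz":0,"rx":0,"ry":0,"rz":0,"hand":-1},{"tx":0,"ty":0,"tz":0,"rx":0,"ry":0,"rz":0,"hand":-1}]' >/dev/null; python3 -c "
from h import *
av(3)"
```

```text
t 17.67 yaw -0.3280 Mz 0.138 +- 0.010 F [5.2 0.3 3.7] p [521.4  12.4  38.3] gap 9.5 f 34
```

```bash
python3 -m inch '[{"tx":0,"ty":0,"tz":0,"rx":0,"ry":0,"rz":0.01,"hand":-1},{"tx":0,"ty":0,"tz":0,"rx":0,"ry":0,"rz":0.01,"hand":-1},{"tx":0,"ty":0,"tz":0,"rx":0,"ry":0,"rz":0.01,"hand":-1},{"tx":0,"ty":0,"tz":0,"rx":0,"ry":0,"rz":0,"hand":-1},{"tx":0,"ty":0,"tz":0,"rx":0,"ry":0,"rz":0,"hand":-1},{"tx":0,"ty":0,"tz":0,"rx":0,"ry":0,"rz":0,"hand":-1},{"tx":0,"ty":0,"tz":0,"rx":0,"ry":0,"rz":0,"hand":-1},{"tx":0,"ty":0,"tz":0,"rx":0,"ry":0,"rz":0,"hand":-1}]' >/dev/null; python3 -c "
from h import *
av(3)"
```

```text
t 18.48 yaw -0.3580 Mz 0.151 +- 0.013 F [5.7 0.3 3.4] p [521.5  12.4  38.4] gap 9.1 f 34
```

```bash
python3 -m inch '[{"tx":0,"ty":0,"tz":0,"rx":0,"ry":0,"rz":0.01,"hand":-1},{"tx":0,"ty":0,"tz":0,"rx":0,"ry":0,"rz":0.01,"hand":-1},{"tx":0,"ty":0,"tz":0,"rx":0,"ry":0,"rz":0.005,"hand":-1},{"tx":0,"ty":0,"tz":0,"rx":0,"ry":0,"rz":0,"hand":-1},{"tx":0,"ty":0,"tz":0,"rx":0,"ry":0,"rz":0,"hand":-1},{"tx":0,"ty":0,"tz":0,"rx":0,"ry":0,"rz":0,"hand":-1},{"tx":0,"ty":0,"tz":0,"rx":0,"ry":0,"rz":0,"hand":-1},{"tx":0,"ty":0,"tz":0,"rx":0,"ry":0,"rz":0,"hand":-1}]' >/dev/null; python3 -c "
from h import *
av(3)"
```

```text
t 19.30 yaw -0.3830 Mz 0.182 +- 0.004 F [5.9 0.1 2.9] p [521.6  12.4  38.4] gap 8.9 f 34
```

```bash
python3 -m inch '[{"tx":0,"ty":0,"tz":0,"rx":0,"ry":0,"rz":0.01,"hand":-1},{"tx":0,"ty":0,"tz":0,"rx":0,"ry":0,"rz":0.01,"hand":-1},{"tx":0,"ty":0,"tz":0,"rx":0,"ry":0,"rz":0,"hand":-1},{"tx":0,"ty":0,"tz":0,"rx":0,"ry":0,"rz":0,"hand":-1},{"tx":0,"ty":0,"tz":0,"rx":0,"ry":0,"rz":0,"hand":-1},{"tx":0,"ty":0,"tz":0,"rx":0,"ry":0,"rz":0,"hand":-1},{"tx":0,"ty":0,"tz":0,"rx":0,"ry":0,"rz":0,"hand":-1},{"tx":0,"ty":0,"tz":0,"rx":0,"ry":0,"rz":0,"hand":-1}]' >/dev/null; python3 -c "
from h import *
av(3)"
```

```text
t 20.12 yaw -0.4029 Mz 0.211 +- 0.016 F [ 6.8 -0.1  3. ] p [521.6  12.3  38.4] gap 9.2 f 34
```

```bash
python3 -m inch '[{"tx":0,"ty":0,"tz":0,"rx":0,"ry":0,"rz":0.01,"hand":-1},{"tx":0,"ty":0,"tz":0,"rx":0,"ry":0,"rz":0.005,"hand":-1},{"tx":0,"ty":0,"tz":0,"rx":0,"ry":0,"rz":0,"hand":-1},{"tx":0,"ty":0,"tz":0,"rx":0,"ry":0,"rz":0,"hand":-1},{"tx":0,"ty":0,"tz":0,"rx":0,"ry":0,"rz":0,"hand":-1},{"tx":0,"ty":0,"tz":0,"rx":0,"ry":0,"rz":0,"hand":-1},{"tx":0,"ty":0,"tz":0,"rx":0,"ry":0,"rz":0,"hand":-1},{"tx":0,"ty":0,"tz":0,"rx":0,"ry":0,"rz":0,"hand":-1}]' >/dev/null; python3 -c "
from h import *
av(5)"
```

```text
t 21.03 yaw -0.4178 Mz 0.230 +- 0.014 F [6.3 0.3 2.6] p [521.7  12.3  38.4] gap 9.5 f 34
```

```bash
python3 -m inch '[{"tx":0,"ty":0,"tz":0,"rx":0,"ry":0,"rz":-0.09,"hand":-1},{"tx":0,"ty":0,"tz":0,"rx":0,"ry":0,"rz":-0.09,"hand":-1},{"tx":0,"ty":0,"tz":0,"rx":0,"ry":0,"rz":-0.09,"hand":-1},{"tx":0,"ty":0,"tz":0,"rx":0,"ry":0,"rz":-0.09,"hand":-1},{"tx":0,"ty":0,"tz":0,"rx":0,"ry":0,"rz":-0.09,"hand":-1},{"tx":0,"ty":0,"tz":0,"rx":0,"ry":0,"rz":-0.09,"hand":-1},{"tx":0,"ty":0,"tz":0,"rx":0,"ry":0,"rz":-0.08,"hand":-1},{"tx":0,"ty":0,"tz":0,"rx":0,"ry":0,"rz":-0.05,"hand":-1}]' >/dev/null; python3 -c "
from h import *
av(4)"
```

```text
t 21.90 yaw 0.2516 Mz -0.016 +- 0.020 F [1.5 0.9 7.4] p [519.5  12.5  38.2] gap 8.9 f 35
```

```bash
python3 -m inch '[{"tx":0,"ty":0,"tz":0,"rx":0,"ry":0,"rz":-0.015,"hand":-1},{"tx":0,"ty":0,"tz":0,"rx":0,"ry":0,"rz":-0.015,"hand":-1},{"tx":0,"ty":0,"tz":0,"rx":0,"ry":0,"rz":-0.015,"hand":-1},{"tx":0,"ty":0,"tz":0,"rx":0,"ry":0,"rz":0,"hand":-1},{"tx":0,"ty":0,"tz":0,"rx":0,"ry":0,"rz":0,"hand":-1},{"tx":0,"ty":0,"tz":0,"rx":0,"ry":0,"rz":0,"hand":-1},{"tx":0,"ty":0,"tz":0,"rx":0,"ry":0,"rz":0,"hand":-1},{"tx":0,"ty":0,"tz":0,"rx":0,"ry":0,"rz":0,"hand":-1}]' >/dev/null; python3 -c "
from h import *
av(3)"
```

```text
t 22.72 yaw 0.2962 Mz -0.119 +- 0.006 F [1.4 0.8 7.7] p [519.3  12.5  38.1] gap 9.0 f 35
```

```bash
python3 -m inch '[{"tx":0,"ty":0,"tz":0,"rx":0,"ry":0,"rz":-0.01,"hand":-1},{"tx":0,"ty":0,"tz":0,"rx":0,"ry":0,"rz":-0.01,"hand":-1},{"tx":0,"ty":0,"tz":0,"rx":0,"ry":0,"rz":-0.01,"hand":-1},{"tx":0,"ty":0,"tz":0,"rx":0,"ry":0,"rz":0,"hand":-1},{"tx":0,"ty":0,"tz":0,"rx":0,"ry":0,"rz":0,"hand":-1},{"tx":0,"ty":0,"tz":0,"rx":0,"ry":0,"rz":0,"hand":-1},{"tx":0,"ty":0,"tz":0,"rx":0,"ry":0,"rz":0,"hand":-1},{"tx":0,"ty":0,"tz":0,"rx":0,"ry":0,"rz":0,"hand":-1}]' >/dev/null; python3 -c "
from h import *
av(3)"
```

```text
t 23.53 yaw 0.3260 Mz -0.192 +- 0.024 F [1.  0.5 8. ] p [519.2  12.4  38.1] gap 9.3 f 35
```

```bash
python3 -m inch '[{"tx":0,"ty":0,"tz":0,"rx":0,"ry":0,"rz":-0.01,"hand":-1},{"tx":0,"ty":0,"tz":0,"rx":0,"ry":0,"rz":-0.01,"hand":-1},{"tx":0,"ty":0,"tz":0,"rx":0,"ry":0,"rz":-0.005,"hand":-1},{"tx":0,"ty":0,"tz":0,"rx":0,"ry":0,"rz":0,"hand":-1},{"tx":0,"ty":0,"tz":0,"rx":0,"ry":0,"rz":0,"hand":-1},{"tx":0,"ty":0,"tz":0,"rx":0,"ry":0,"rz":0,"hand":-1},{"tx":0,"ty":0,"tz":0,"rx":0,"ry":0,"rz":0,"hand":-1},{"tx":0,"ty":0,"tz":0,"rx":0,"ry":0,"rz":0,"hand":-1}]' >/dev/null; python3 -c "
from h import *
av(3)"
```

```text
t 24.35 yaw 0.3508 Mz -0.247 +- 0.018 F [0.8 0.3 8.2] p [519.1  12.4  38.1] gap 9.2 f 35
```

```bash
python3 -m inch '[{"tx":0,"ty":0,"tz":0,"rx":0,"ry":0,"rz":0.1,"hand":-1},{"tx":0,"ty":0,"tz":0,"rx":0,"ry":0,"rz":0.1,"hand":-1},{"tx":0,"ty":0,"tz":0,"rx":0,"ry":0,"rz":0.1,"hand":-1},{"tx":0,"ty":0,"tz":0,"rx":0,"ry":0,"rz":0.1,"hand":-1},{"tx":0,"ty":0,"tz":0,"rx":0,"ry":0,"rz":0.1,"hand":-1},{"tx":0,"ty":0,"tz":0,"rx":0,"ry":0,"rz":0.1,"hand":-1},{"tx":0,"ty":0,"tz":0,"rx":0,"ry":0,"rz":0.1,"hand":-1},{"tx":0,"ty":0,"tz":0,"rx":0,"ry":0,"rz":0.05,"hand":-1}]' >/dev/null; python3 -c "
from h import *
av(4)"
```

```text
t 25.22 yaw -0.3981 Mz 0.156 +- 0.014 F [6.3 0.2 3.5] p [521.6  12.4  38.4] gap 9.4 f 34
```

```bash
python3 -m inch '[{"tx":0,"ty":0,"tz":0,"rx":0,"ry":0,"rz":0.01,"hand":-1},{"tx":0,"ty":0,"tz":0,"rx":0,"ry":0,"rz":0.01,"hand":-1},{"tx":0,"ty":0,"tz":0,"rx":0,"ry":0,"rz":0.01,"hand":-1},{"tx":0,"ty":0,"tz":0,"rx":0,"ry":0,"rz":0,"hand":-1},{"tx":0,"ty":0,"tz":0,"rx":0,"ry":0,"rz":0,"hand":-1},{"tx":0,"ty":0,"tz":0,"rx":0,"ry":0,"rz":0,"hand":-1},{"tx":0,"ty":0,"tz":0,"rx":0,"ry":0,"rz":0,"hand":-1},{"tx":0,"ty":0,"tz":0,"rx":0,"ry":0,"rz":0,"hand":-1}]' >/dev/null; python3 -c "
from h import *
av(3)"
```

```text
t 26.03 yaw -0.4280 Mz 0.150 +- 0.007 F [5.5 0.4 2.6] p [521.7  12.3  38.4] gap 9.7 f 34
```

```bash
python3 -m inch '[{"tx":0,"ty":0,"tz":0,"rx":0,"ry":0,"rz":0.015,"hand":-1},{"tx":0,"ty":0,"tz":0,"rx":0,"ry":0,"rz":0.015,"hand":-1},{"tx":0,"ty":0,"tz":0,"rx":0,"ry":0,"rz":0.01,"hand":-1},{"tx":0,"ty":0,"tz":0,"rx":0,"ry":0,"rz":0,"hand":-1},{"tx":0,"ty":0,"tz":0,"rx":0,"ry":0,"rz":0,"hand":-1},{"tx":0,"ty":0,"tz":0,"rx":0,"ry":0,"rz":0,"hand":-1},{"tx":0,"ty":0,"tz":0,"rx":0,"ry":0,"rz":0,"hand":-1},{"tx":0,"ty":0,"tz":0,"rx":0,"ry":0,"rz":0,"hand":-1}]' >/dev/null; python3 -c "
from h import *
av(3)"
```

```text
t 26.85 yaw -0.4681 Mz 0.146 +- 0.010 F [ 6.8 -0.4  2.5] p [521.8  12.2  38.4] gap 9.3 f 34
```

```bash
python3 -m inch '[{"tx":0,"ty":0,"tz":0,"rx":0,"ry":0,"rz":0.015,"hand":-1},{"tx":0,"ty":0,"tz":0,"rx":0,"ry":0,"rz":0.015,"hand":-1},{"tx":0,"ty":0,"tz":0,"rx":0,"ry":0,"rz":0,"hand":-1},{"tx":0,"ty":0,"tz":0,"rx":0,"ry":0,"rz":0,"hand":-1},{"tx":0,"ty":0,"tz":0,"rx":0,"ry":0,"rz":0,"hand":-1},{"tx":0,"ty":0,"tz":0,"rx":0,"ry":0,"rz":0,"hand":-1},{"tx":0,"ty":0,"tz":0,"rx":0,"ry":0,"rz":0,"hand":-1},{"tx":0,"ty":0,"tz":0,"rx":0,"ry":0,"rz":0,"hand":-1}]' >/dev/null; python3 -c "
from h import *
av(3)"
```

```text
t 27.67 yaw -0.4981 Mz 0.158 +- 0.004 F [6.8 0.1 2.3] p [521.9  12.2  38.4] gap 9.3 f 34
```

```bash
python3 -m inch '[{"tx":0,"ty":0,"tz":0,"rx":0,"ry":0,"rz":0.015,"hand":-1},{"tx":0,"ty":0,"tz":0,"rx":0,"ry":0,"rz":0.015,"hand":-1},{"tx":0,"ty":0,"tz":0,"rx":0,"ry":0,"rz":0,"hand":-1},{"tx":0,"ty":0,"tz":0,"rx":0,"ry":0,"rz":0,"hand":-1},{"tx":0,"ty":0,"tz":0,"rx":0,"ry":0,"rz":0,"hand":-1},{"tx":0,"ty":0,"tz":0,"rx":0,"ry":0,"rz":0,"hand":-1},{"tx":0,"ty":0,"tz":0,"rx":0,"ry":0,"rz":0,"hand":-1},{"tx":0,"ty":0,"tz":0,"rx":0,"ry":0,"rz":0,"hand":-1}]' >/dev/null; python3 -c "
from h import *
av(3)"
```

```text
t 28.48 yaw -0.5281 Mz 0.163 +- 0.003 F [6.6 0.  2.1] p [522.   12.1  38.4] gap 9.4 f 34
```

```bash
python3 -m inch '[{"tx":0,"ty":0,"tz":0,"rx":0,"ry":0,"rz":-0.11,"hand":-1},{"tx":0,"ty":0,"tz":0,"rx":0,"ry":0,"rz":-0.11,"hand":-1},{"tx":0,"ty":0,"tz":0,"rx":0,"ry":0,"rz":-0.11,"hand":-1},{"tx":0,"ty":0,"tz":0,"rx":0,"ry":0,"rz":-0.11,"hand":-1},{"tx":0,"ty":0,"tz":0,"rx":0,"ry":0,"rz":-0.11,"hand":-1},{"tx":0,"ty":0,"tz":0,"rx":0,"ry":0,"rz":-0.11,"hand":-1},{"tx":0,"ty":0,"tz":0,"rx":0,"ry":0,"rz":-0.11,"hand":-1},{"tx":0,"ty":0,"tz":0,"rx":0,"ry":0,"rz":-0.08,"hand":-1}]' >/dev/null; python3 -c "
from h import *
av(2)";python3 -m inch '[{"tx":0,"ty":0,"tz":0,"rx":0,"ry":0,"rz":-0.01,"hand":-1},{"tx":0,"ty":0,"tz":0,"rx":0,"ry":0,"rz":-0.01,"hand":-1},{"tx":0,"ty":0,"tz":0,"rx":0,"ry":0,"rz":-0.01,"hand":-1},{"tx":0,"ty":0,"tz":0,"rx":0,"ry":0,"rz":0,"hand":-1},{"tx":0,"ty":0,"tz":0,"rx":0,"ry":0,"rz":0,"hand":-1},{"tx":0,"ty":0,"tz":0,"rx":0,"ry":0,"rz":0,"hand":-1},{"tx":0,"ty":0,"tz":0,"rx":0,"ry":0,"rz":0,"hand":-1},{"tx":0,"ty":0,"tz":0,"rx":0,"ry":0,"rz":0,"hand":-1}]' >/dev/null; python3 -c "
from h import *
av(3)"
```

```text
t 29.25 yaw 0.3232 Mz 0.004 +- 0.015 F [1.2 0.3 7.8] p [519.2  12.4  38.1] gap 9.5 f 35
t 30.07 yaw 0.3515 Mz -0.029 +- 0.018 F [1.  0.3 8.4] p [519.1  12.4  38.1] gap 9.7 f 35
```

```bash
python3 -m inch '[{"tx":0,"ty":0,"tz":0,"rx":0,"ry":0,"rz":-0.015,"hand":-1},{"tx":0,"ty":0,"tz":0,"rx":0,"ry":0,"rz":-0.015,"hand":-1},{"tx":0,"ty":0,"tz":0,"rx":0,"ry":0,"rz":-0.015,"hand":-1},{"tx":0,"ty":0,"tz":0,"rx":0,"ry":0,"rz":0,"hand":-1},{"tx":0,"ty":0,"tz":0,"rx":0,"ry":0,"rz":0,"hand":-1},{"tx":0,"ty":0,"tz":0,"rx":0,"ry":0,"rz":0,"hand":-1},{"tx":0,"ty":0,"tz":0,"rx":0,"ry":0,"rz":0,"hand":-1},{"tx":0,"ty":0,"tz":0,"rx":0,"ry":0,"rz":0,"hand":-1}]' >/dev/null; python3 -c "
from h import *
av(3)"
```

```text
t 30.88 yaw 0.3965 Mz -0.008 +- 0.007 F [ 0.4 -0.1  8.7] p [519.   12.4  38.1] gap 9.1 f 35
```

```bash
python3 -m inch '[{"tx":0,"ty":0,"tz":0,"rx":0,"ry":0,"rz":-0.02,"hand":-1},{"tx":0,"ty":0,"tz":0,"rx":0,"ry":0,"rz":-0.02,"hand":-1},{"tx":0,"ty":0,"tz":0,"rx":0,"ry":0,"rz":-0.02,"hand":-1},{"tx":0,"ty":0,"tz":0,"rx":0,"ry":0,"rz":0,"hand":-1},{"tx":0,"ty":0,"tz":0,"rx":0,"ry":0,"rz":0,"hand":-1},{"tx":0,"ty":0,"tz":0,"rx":0,"ry":0,"rz":0,"hand":-1},{"tx":0,"ty":0,"tz":0,"rx":0,"ry":0,"rz":0,"hand":-1},{"tx":0,"ty":0,"tz":0,"rx":0,"ry":0,"rz":0,"hand":-1}]' >/dev/null; python3 -c "
from h import *
av(3)"
```

```text
t 31.70 yaw 0.4564 Mz 0.001 +- 0.013 F [ 0.1 -0.1  9. ] p [518.8  12.3  38.1] gap 9.2 f 35
```

```bash
python3 -m inch '[{"tx":0,"ty":0,"tz":0,"rx":0,"ry":0,"rz":-0.02,"hand":-1},{"tx":0,"ty":0,"tz":0,"rx":0,"ry":0,"rz":-0.03,"hand":-1},{"tx":0,"ty":0,"tz":0,"rx":0,"ry":0,"rz":-0.03,"hand":-1},{"tx":0,"ty":0,"tz":0,"rx":0,"ry":0,"rz":-0.03,"hand":-1},{"tx":0,"ty":0,"tz":0,"rx":0,"ry":0,"rz":-0.03,"hand":-1},{"tx":0,"ty":0,"tz":0,"rx":0,"ry":0,"rz":-0.03,"hand":-1},{"tx":0,"ty":0,"tz":0,"rx":0,"ry":0,"rz":-0.03,"hand":-1},{"tx":0,"ty":0,"tz":0,"rx":0,"ry":0,"rz":0,"hand":-1}]' >/dev/null; python3 -c "
from h import *
av(3)"
```

```text
t 32.52 yaw 0.6561 Mz -0.009 +- 0.014 F [-0.9 -0.9  9.9] p [518.2  12.   38. ] gap 9.1 f 35
```

```bash
python3 -m inch '[{"tx":0,"ty":0,"tz":0,"rx":0,"ry":0,"rz":-0.08,"hand":-1},{"tx":0,"ty":0,"tz":0,"rx":0,"ry":0,"rz":-0.08,"hand":-1},{"tx":0,"ty":0,"tz":0,"rx":0,"ry":0,"rz":-0.08,"hand":-1},{"tx":0,"ty":0,"tz":0,"rx":0,"ry":0,"rz":-0.08,"hand":-1},{"tx":0,"ty":0,"tz":0,"rx":0,"ry":0,"rz":-0.08,"hand":-1},{"tx":0,"ty":0,"tz":0,"rx":0,"ry":0,"rz":-0.08,"hand":-1},{"tx":0,"ty":0,"tz":0,"rx":0,"ry":0,"rz":-0.08,"hand":-1},{"tx":0,"ty":0,"tz":0,"rx":0,"ry":0,"rz":-0.04,"hand":-1}]' >/dev/null; python3 - <<'E'
from h import *
av(2);a=grab_frame("scene");b=grab_frame("side");f=grab_frame("wrist")
r=lambda im,k:cv2.resize(im,None,fx=k,fy=k,interpolation=cv2.INTER_CUBIC)
o=np.zeros((600,780,3),np.uint8);o[:300,:400]=cv2.resize(f,(400,300))
o[:300,400:760]=r(a[170:270,190:310],3);o[300:600,:330]=r(b[185:285,180:290],3);o[300:600,400:760]=r(f[170:320,190:370],2)
cv2.imwrite("pics/c4.png",o[:,:,::-1])
E
```

```text
t 33.28 yaw 1.2568 Mz -0.037 +- 0.018 F [-4.2 -1.9 12.7] p [516.9  11.8  37.9] gap 9.2 f 36
```

View pics/c4.png

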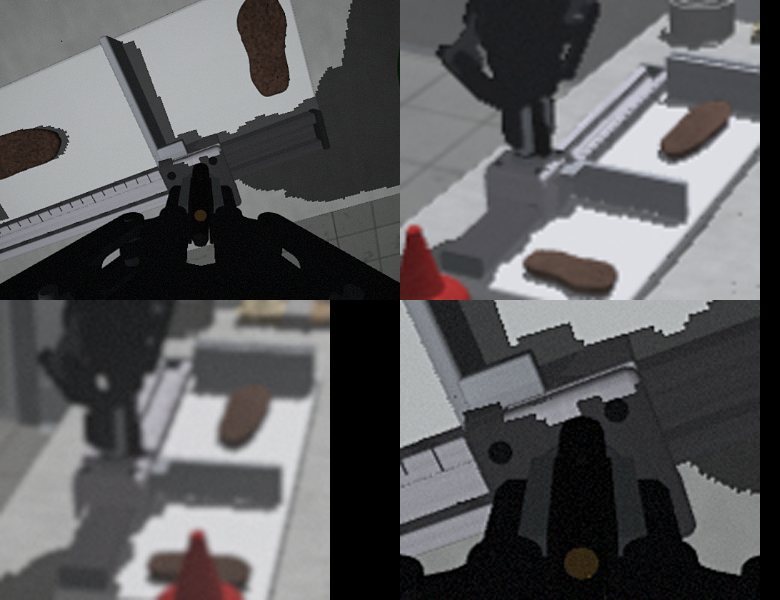

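The knob has turned with the jaws: the yellow dot sits between the pads, with the tool at 1.26. The screw is free and open. Now I slide the stop toward the guide (board −y: per cm, tx −0.351, ty −0.936).

```bash
python3 -m inch '[{"tx":-0.11,"ty":-0.29,"tz":0,"rx":0,"ry":0,"rz":0,"hand":-1},{"tx":-0.21,"ty":-0.56,"tz":0,"rx":0,"ry":0,"rz":0,"hand":-1},{"tx":-0.28,"ty":-0.75,"tz":0,"rx":0,"ry":0,"rz":0,"hand":-1},{"tx":-0.28,"ty":-0.75,"tz":0,"rx":0,"ry":0,"rz":0,"hand":-1},{"tx":-0.28,"ty":-0.75,"tz":0,"rx":0,"ry":0,"rz":0,"hand":-1},{"tx":-0.21,"ty":-0.56,"tz":0,"rx":0,"ry":0,"rz":0,"hand":-1},{"tx":-0.18,"ty":-0.47,"tz":0,"rx":0,"ry":0,"rz":0,"hand":-1},{"tx":0,"ty":0,"tz":0,"rx":0,"ry":0,"rz":0,"hand":-1}]' >/dev/null; python3 - <<'E'
from h import *
av(3)
c=get_calibration("wrist");f=grab_frame("wrist");np.savez("w5.npz",f=f,**c);np.save("s5.npy",grab_frame("scene"))
E
```

```text
t 34.25 yaw 1.2557 Mz -0.080 +- 0.004 F [-3.1 -1.1 11.3] p [519.3 -32.2  37.9] gap 9.4 f 35
```

```bash
python3 -m inch '[{"tx":-0.07,"ty":-0.19,"tz":0,"rx":0,"ry":0,"rz":0,"hand":-1},{"tx":-0.11,"ty":-0.28,"tz":0,"rx":0,"ry":0,"rz":0,"hand":-1},{"tx":-0.11,"ty":-0.28,"tz":0,"rx":0,"ry":0,"rz":0,"hand":-1},{"tx":-0.11,"ty":-0.28,"tz":0,"rx":0,"ry":0,"rz":0,"hand":-1},{"tx":-0.07,"ty":-0.19,"tz":0,"rx":0,"ry":0,"rz":0,"hand":-1},{"tx":-0.07,"ty":-0.19,"tz":0,"rx":0,"ry":0,"rz":0,"hand":-1},{"tx":0,"ty":0,"tz":0,"rx":0,"ry":0,"rz":0,"hand":-1},{"tx":0,"ty":0,"tz":0,"rx":0,"ry":0,"rz":0,"hand":-1}]' >/dev/null; python3 -c "
from h import *
av(3)"
```

```text
t 35.17 yaw 1.2562 Mz -0.005 +- 0.009 F [-3.3 -0.  11.4] p [520.1 -46.5  37.9] gap 9.3 f 36
```

```bash
python3 -m inch '[{"tx":-0.04,"ty":-0.1,"tz":0,"rx":0,"ry":0,"rz":0,"hand":-1},{"tx":-0.04,"ty":-0.1,"tz":0,"rx":0,"ry":0,"rz":0,"hand":-1},{"tx":-0.04,"ty":-0.1,"tz":0,"rx":0,"ry":0,"rz":0,"hand":-1},{"tx":-0.04,"ty":-0.1,"tz":0,"rx":0,"ry":0,"rz":0,"hand":-1},{"tx":-0.02,"ty":-0.05,"tz":0,"rx":0,"ry":0,"rz":0,"hand":-1},{"tx":0,"ty":0,"tz":0,"rx":0,"ry":0,"rz":0,"hand":-1},{"tx":0,"ty":0,"tz":0,"rx":0,"ry":0,"rz":0,"hand":-1},{"tx":0,"ty":0,"tz":0,"rx":0,"ry":0,"rz":0,"hand":-1}]' >/dev/null; python3 -c "
from h import *
av(3)"
```

```text
t 35.98 yaw 1.2565 Mz -0.041 +- 0.011 F [-3.6  1.2 12. ] p [520.3 -51.   37.9] gap 9.2 f 36
```

```bash
python3 -m inch '[{"tx":-0.04,"ty":-0.09,"tz":0,"rx":0,"ry":0,"rz":0,"hand":-1},{"tx":-0.04,"ty":-0.09,"tz":0,"rx":0,"ry":0,"rz":0,"hand":-1},{"tx":-0.02,"ty":-0.05,"tz":0,"rx":0,"ry":0,"rz":0,"hand":-1},{"tx":0,"ty":0,"tz":0,"rx":0,"ry":0,"rz":0,"hand":-1},{"tx":0,"ty":0,"tz":0,"rx":0,"ry":0,"rz":0,"hand":-1},{"tx":0,"ty":0,"tz":0,"rx":0,"ry":0,"rz":0,"hand":-1},{"tx":0,"ty":0,"tz":0,"rx":0,"ry":0,"rz":0,"hand":-1},{"tx":0,"ty":0,"tz":0,"rx":0,"ry":0,"rz":0,"hand":-1}]' >/dev/null; python3 -c "
from h import *
av(3)"
```

```text
t 36.80 yaw 1.2564 Mz -0.041 +- 0.008 F [-3.9  1.1 12.5] p [520.5 -53.5  37.9] gap 9.2 f 36
```

```bash
python3 -m inch '[{"tx":-0.03,"ty":-0.07,"tz":0,"rx":0,"ry":0,"rz":0,"hand":-1},{"tx":-0.03,"ty":-0.07,"tz":0,"rx":0,"ry":0,"rz":0,"hand":-1},{"tx":0,"ty":0,"tz":0,"rx":0,"ry":0,"rz":0,"hand":-1},{"tx":0,"ty":0,"tz":0,"rx":0,"ry":0,"rz":0,"hand":-1},{"tx":0,"ty":0,"tz":0,"rx":0,"ry":0,"rz":0,"hand":-1},{"tx":0,"ty":0,"tz":0,"rx":0,"ry":0,"rz":0,"hand":-1},{"tx":0,"ty":0,"tz":0,"rx":0,"ry":0,"rz":0,"hand":-1},{"tx":0,"ty":0,"tz":0,"rx":0,"ry":0,"rz":0,"hand":-1}]' >/dev/null; python3 -c "
from h import *
av(3)"
```

```text
t 37.62 yaw 1.2565 Mz -0.023 +- 0.011 F [-3.6  1.4 12.5] p [520.5 -54.9  37.9] gap 9.5 f 36
```

```bash
python3 -m inch '[{"tx":-0.03,"ty":-0.07,"tz":0,"rx":0,"ry":0,"rz":0,"hand":-1},{"tx":-0.03,"ty":-0.07,"tz":0,"rx":0,"ry":0,"rz":0,"hand":-1},{"tx":0,"ty":0,"tz":0,"rx":0,"ry":0,"rz":0,"hand":-1},{"tx":0,"ty":0,"tz":0,"rx":0,"ry":0,"rz":0,"hand":-1},{"tx":0,"ty":0,"tz":0,"rx":0,"ry":0,"rz":0,"hand":-1},{"tx":0,"ty":0,"tz":0,"rx":0,"ry":0,"rz":0,"hand":-1},{"tx":0,"ty":0,"tz":0,"rx":0,"ry":0,"rz":0,"hand":-1},{"tx":0,"ty":0,"tz":0,"rx":0,"ry":0,"rz":0,"hand":-1}]' >/dev/null; python3 -c "
from h import *
av(3)"
```

```text
t 38.43 yaw 1.2565 Mz -0.037 +- 0.011 F [-4.2  0.8 12.7] p [520.6 -56.5  37.9] gap 9.4 f 36
```

```bash
python3 -m inch '[{"tx":-0.04,"ty":-0.1,"tz":0,"rx":0,"ry":0,"rz":0,"hand":-1},{"tx":-0.04,"ty":-0.09,"tz":0,"rx":0,"ry":0,"rz":0,"hand":-1},{"tx":0,"ty":0,"tz":0,"rx":0,"ry":0,"rz":0,"hand":-1},{"tx":0,"ty":0,"tz":0,"rx":0,"ry":0,"rz":0,"hand":-1},{"tx":0,"ty":0,"tz":0,"rx":0,"ry":0,"rz":0,"hand":-1},{"tx":0,"ty":0,"tz":0,"rx":0,"ry":0,"rz":0,"hand":-1},{"tx":0,"ty":0,"tz":0,"rx":0,"ry":0,"rz":0,"hand":-1},{"tx":0,"ty":0,"tz":0,"rx":0,"ry":0,"rz":0,"hand":-1}]' >/dev/null; python3 - <<'E'
from h import *
av(3)
f=grab_frame("scene")
# biscuit (brown) extent and plate in scene
h=cv2.cvtColor(f,cv2.COLOR_RGB2HSV);m=((h[...,0]<20)&(h[...,1]>70)&(h[...,2]<130)&(h[...,2]>20)).astype(np.uint8)
m[:195]=0;m[240:]=0;m[:,:255]=0;m[:,315:]=0
n,l,st_,ce=cv2.connectedComponentsWithStats(m);i=1+st_[1:,4].argmax();ys,xs=np.nonzero(l==i)
p=[onz("scene",(x,y),27)[:2] for x,y in zip(xs,ys)];p=np.array(p);print(st_[i],"biscuit y",p[:,1].min(),p[:,1].max(),"x",p[:,0].mean())
E
```

```text
t 39.25 yaw 1.2564 Mz -0.062 +- 0.011 F [-3.8  0.5 12.5] p [520.7 -58.5  37.9] gap 9.2 f 36
[285 205   9   8  24] biscuit y -161.05648653980654 -129.1600019754303 x 460.6167503294636
```

```bash
python3 - <<'E'
from h import *
s=lambda x,y:(200+x/4,175+y/4)
for p,z in((s(317,60),54),(s(470,80),54),(s(318,113),16),(s(470,135),16)):print("guide face",onz("scene",p,z).round(1))
print("stop0",onz("scene",s(343,222),54),onz("scene",s(345,272),16))
E
python3 -m inch '[{"tx":-0.04,"ty":-0.1,"tz":0,"rx":0,"ry":0,"rz":0,"hand":-1},{"tx":-0.04,"ty":-0.09,"tz":0,"rx":0,"ry":0,"rz":0,"hand":-1},{"tx":0,"ty":0,"tz":0,"rx":0,"ry":0,"rz":0,"hand":-1},{"tx":0,"ty":0,"tz":0,"rx":0,"ry":0,"rz":0,"hand":-1},{"tx":0,"ty":0,"tz":0,"rx":0,"ry":0,"rz":0,"hand":-1},{"tx":0,"ty":0,"tz":0,"rx":0,"ry":0,"rz":0,"hand":-1},{"tx":0,"ty":0,"tz":0,"rx":0,"ry":0,"rz":0,"hand":-1},{"tx":0,"ty":0,"tz":0,"rx":0,"ry":0,"rz":0,"hand":-1}]' >/dev/null; python3 -c "
from h import *
av(3)"
```

```text
guide face [ 502.5 -173.9   54. ]
guide face [ 408.4 -186.1   54. ]
guide face [ 505.2 -178.3   16. ]
guide face [ 409.7 -189.5   16. ]
stop0 [400.75729298  -6.1298217   54.        ] [406.53674691 -18.10581506  16.        ]
t 40.12 yaw 1.2565 Mz -0.036 +- 0.005 F [-4.5  0.7 13. ] p [520.8 -60.6  37.9] gap 9.3 f 36
```

```bash
python3 -m inch '[{"tx":-0.03,"ty":-0.08,"tz":0,"rx":0,"ry":0,"rz":0,"hand":-1},{"tx":-0.03,"ty":-0.08,"tz":0,"rx":0,"ry":0,"rz":0,"hand":-1},{"tx":0,"ty":0,"tz":0,"rx":0,"ry":0,"rz":0,"hand":-1},{"tx":0,"ty":0,"tz":0,"rx":0,"ry":0,"rz":0,"hand":-1},{"tx":0,"ty":0,"tz":0,"rx":0,"ry":0,"rz":0,"hand":-1},{"tx":0,"ty":0,"tz":0,"rx":0,"ry":0,"rz":0,"hand":-1},{"tx":0,"ty":0,"tz":0,"rx":0,"ry":0,"rz":0,"hand":-1},{"tx":0,"ty":0,"tz":0,"rx":0,"ry":0,"rz":0,"hand":-1}]' >/dev/null; python3 -c "
from h import *
av(3)"
```

```text
t 40.93 yaw 1.2564 Mz -0.049 +- 0.019 F [-4.1  1.5 12.7] p [520.9 -62.2  37.9] gap 9.3 f 36
```

```bash
python3 -m inch '[{"tx":-0.03,"ty":-0.07,"tz":0,"rx":0,"ry":0,"rz":0,"hand":-1},{"tx":-0.03,"ty":-0.07,"tz":0,"rx":0,"ry":0,"rz":0,"hand":-1},{"tx":0,"ty":0,"tz":0,"rx":0,"ry":0,"rz":0,"hand":-1},{"tx":0,"ty":0,"tz":0,"rx":0,"ry":0,"rz":0,"hand":-1},{"tx":0,"ty":0,"tz":0,"rx":0,"ry":0,"rz":0,"hand":-1},{"tx":0,"ty":0,"tz":0,"rx":0,"ry":0,"rz":0,"hand":-1},{"tx":0,"ty":0,"tz":0,"rx":0,"ry":0,"rz":0,"hand":-1},{"tx":0,"ty":0,"tz":0,"rx":0,"ry":0,"rz":0,"hand":-1}]' >/dev/null; python3 -c "
from h import *
av(3)"
```

```text
t 41.75 yaw 1.2565 Mz -0.046 +- 0.021 F [-4.4  1.7 13.1] p [521.  -63.5  37.9] gap 9.2 f 36
```

```bash
python3 -m inch '[{"tx":-0.03,"ty":-0.07,"tz":0,"rx":0,"ry":0,"rz":0,"hand":-1},{"tx":-0.03,"ty":-0.07,"tz":0,"rx":0,"ry":0,"rz":0,"hand":-1},{"tx":0,"ty":0,"tz":0,"rx":0,"ry":0,"rz":0,"hand":-1},{"tx":0,"ty":0,"tz":0,"rx":0,"ry":0,"rz":0,"hand":-1},{"tx":0,"ty":0,"tz":0,"rx":0,"ry":0,"rz":0,"hand":-1},{"tx":0,"ty":0,"tz":0,"rx":0,"ry":0,"rz":0,"hand":-1},{"tx":0,"ty":0,"tz":0,"rx":0,"ry":0,"rz":0,"hand":-1},{"tx":0,"ty":0,"tz":0,"rx":0,"ry":0,"rz":0,"hand":-1}]' >/dev/null; python3 -c "
from h import *
av(3)"
```

```text
t 42.57 yaw 1.2571 Mz -0.039 +- 0.001 F [-4.4  4.  14.3] p [521.  -64.1  37.9] gap 9.5 f 36
```

Contact: the tool stalled at y=-64.1 and Fy rose to 4 N. One small extra push to confirm it is snug, then tighten.

```bash
python3 -m inch '[{"tx":-0.02,"ty":-0.06,"tz":0,"rx":0,"ry":0,"rz":0,"hand":-1},{"tx":0,"ty":0,"tz":0,"rx":0,"ry":0,"rz":0,"hand":-1},{"tx":0,"ty":0,"tz":0,"rx":0,"ry":0,"rz":0,"hand":-1},{"tx":0,"ty":0,"tz":0,"rx":0,"ry":0,"rz":0,"hand":-1},{"tx":0,"ty":0,"tz":0,"rx":0,"ry":0,"rz":0,"hand":-1},{"tx":0,"ty":0,"tz":0,"rx":0,"ry":0,"rz":0,"hand":-1},{"tx":0,"ty":0,"tz":0,"rx":0,"ry":0,"rz":0,"hand":-1},{"tx":0,"ty":0,"tz":0,"rx":0,"ry":0,"rz":0,"hand":-1}]' >/dev/null; python3 -c "
from h import *
av(3)"
```

```text
t 43.38 yaw 1.2574 Mz -0.054 +- 0.008 F [-4.3  4.8 13.8] p [521.  -64.3  37.9] gap 9.5 f 36
```

```bash
python3 -m inch '[{"tx":0,"ty":0,"tz":0,"rx":0,"ry":0,"rz":0.04,"hand":-1},{"tx":0,"ty":0,"tz":0,"rx":0,"ry":0,"rz":0.06,"hand":-1},{"tx":0,"ty":0,"tz":0,"rx":0,"ry":0,"rz":0.06,"hand":-1},{"tx":0,"ty":0,"tz":0,"rx":0,"ry":0,"rz":0.06,"hand":-1},{"tx":0,"ty":0,"tz":0,"rx":0,"ry":0,"rz":0.06,"hand":-1},{"tx":0,"ty":0,"tz":0,"rx":0,"ry":0,"rz":0.06,"hand":-1},{"tx":0,"ty":0,"tz":0,"rx":0,"ry":0,"rz":0.06,"hand":-1},{"tx":0,"ty":0,"tz":0,"rx":0,"ry":0,"rz":0,"hand":-1}]' >/dev/null; python3 -c "
from h import *
av(3)"
```

```text
t 44.20 yaw 0.8581 Mz 0.027 +- 0.011 F [-2.8  8.  13.1] p [521.8 -63.3  38. ] gap 9.2 f 36
```

```bash
python3 -m inch '[{"tx":0,"ty":0,"tz":0,"rx":0,"ry":0,"rz":0.05,"hand":-1},{"tx":0,"ty":0,"tz":0,"rx":0,"ry":0,"rz":0.05,"hand":-1},{"tx":0,"ty":0,"tz":0,"rx":0,"ry":0,"rz":0.05,"hand":-1},{"tx":0,"ty":0,"tz":0,"rx":0,"ry":0,"rz":0.05,"hand":-1},{"tx":0,"ty":0,"tz":0,"rx":0,"ry":0,"rz":0.05,"hand":-1},{"tx":0,"ty":0,"tz":0,"rx":0,"ry":0,"rz":0.05,"hand":-1},{"tx":0,"ty":0,"tz":0,"rx":0,"ry":0,"rz":0.05,"hand":-1},{"tx":0,"ty":0,"tz":0,"rx":0,"ry":0,"rz":0,"hand":-1}]' >/dev/null; python3 -c "
from h import *
av(3)"
```

```text
t 45.02 yaw 0.5087 Mz 0.018 +- 0.010 F [-0.5 10.2 12.1] p [522.7 -62.6  38.1] gap 9.0 f 36
```

```bash
python3 -m inch '[{"tx":0,"ty":0,"tz":0,"rx":0,"ry":0,"rz":0.05,"hand":-1},{"tx":0,"ty":0,"tz":0,"rx":0,"ry":0,"rz":0.05,"hand":-1},{"tx":0,"ty":0,"tz":0,"rx":0,"ry":0,"rz":0.05,"hand":-1},{"tx":0,"ty":0,"tz":0,"rx":0,"ry":0,"rz":0.05,"hand":-1},{"tx":0,"ty":0,"tz":0,"rx":0,"ry":0,"rz":0.05,"hand":-1},{"tx":0,"ty":0,"tz":0,"rx":0,"ry":0,"rz":0.05,"hand":-1},{"tx":0,"ty":0,"tz":0,"rx":0,"ry":0,"rz":0.05,"hand":-1},{"tx":0,"ty":0,"tz":0,"rx":0,"ry":0,"rz":0,"hand":-1}]' >/dev/null; python3 -c "
from h import *
av(3)"
```

```text
t 45.83 yaw 0.1591 Mz 0.076 +- 0.019 F [ 2.2 11.   9.9] p [523.8 -62.2  38.2] gap 9.3 f 35
```

```bash
python3 -m inch '[{"tx":0,"ty":0,"tz":0,"rx":0,"ry":0,"rz":0.05,"hand":-1},{"tx":0,"ty":0,"tz":0,"rx":0,"ry":0,"rz":0.05,"hand":-1},{"tx":0,"ty":0,"tz":0,"rx":0,"ry":0,"rz":0.05,"hand":-1},{"tx":0,"ty":0,"tz":0,"rx":0,"ry":0,"rz":0.05,"hand":-1},{"tx":0,"ty":0,"tz":0,"rx":0,"ry":0,"rz":0.04,"hand":-1},{"tx":0.1,"ty":0,"tz":0,"rx":0,"ry":0,"rz":0,"hand":-1},{"tx":0.1,"ty":0,"tz":0,"rx":0,"ry":0,"rz":0,"hand":-1},{"tx":0,"ty":0,"tz":0,"rx":0,"ry":0,"rz":0,"hand":-1}]' >/dev/null; python3 -c "
from h import *
av(3)"
```

```text
t 46.65 yaw -0.0818 Mz 0.122 +- 0.014 F [3.  6.1 7.7] p [524.6 -62.1  38.2] gap 9.7 f 35
```

```bash
python3 -m inch '[{"tx":0.1,"ty":0,"tz":0,"rx":0,"ry":0,"rz":0,"hand":-1},{"tx":0.1,"ty":0,"tz":0,"rx":0,"ry":0,"rz":0,"hand":-0.7},{"tx":0,"ty":0,"tz":0,"rx":0,"ry":0,"rz":0,"hand":-0.5},{"tx":0,"ty":0,"tz":0,"rx":0,"ry":0,"rz":0,"hand":-0.2},{"tx":0,"ty":0,"tz":0,"rx":0,"ry":0,"rz":0,"hand":0},{"tx":0,"ty":0,"tz":0,"rx":0,"ry":0,"rz":0,"hand":0.1},{"tx":0,"ty":0,"tz":0,"rx":0,"ry":0,"rz":0,"hand":0.1},{"tx":0,"ty":0,"tz":0,"rx":0,"ry":0,"rz":0,"hand":0.1}]' ; python3 -m inch '[{"tx":0,"ty":0,"tz":-1,"rx":0,"ry":0,"rz":0,"hand":0.1},{"tx":0,"ty":0,"tz":-1.5,"rx":0,"ry":0,"rz":0,"hand":0.1},{"tx":0,"ty":0,"tz":-2,"rx":0,"ry":0,"rz":0,"hand":0.1},{"tx":0,"ty":0,"tz":-2,"rx":0,"ry":0,"rz":0,"hand":0.1},{"tx":0,"ty":0,"tz":-2,"rx":0,"ry":0,"rz":0,"hand":0.1},{"tx":0,"ty":0,"tz":-2,"rx":0,"ry":0,"rz":0,"hand":0.1},{"tx":0,"ty":0,"tz":-2,"rx":0,"ry":0,"rz":0,"hand":0.1},{"tx":0,"ty":0,"tz":0,"rx":0,"ry":0,"rz":0,"hand":0.1}]'
python3 - <<'E'
from h import *
st();c=get_calibration("wrist");f=grab_frame("wrist");np.savez("w6.npz",f=f,**c)
h=cv2.cvtColor(f,cv2.COLOR_RGB2HSV);b=((h[...,1]>70)&(h[...,2]<140)&(h[...,2]>25)&((h[...,0]<18)|(h[...,0]>170))).astype(np.uint8)
n,l,s,ce=cv2.connectedComponentsWithStats(b)
for i in range(1,n):
    if s[i,4]>300:
        ys,xs=np.nonzero(l==i);P=np.array([onz("",(x,y),22,c)[:2] for x,y in zip(xs,ys)]);w=np.linalg.eigh(np.cov(P.T))[1][:,1]
        print(s[i],"c",P.mean(0).round(1),"y",P[:,1].min().round(1),P[:,1].max().round(1),"yaw",round(float(np.arctan(-w[0]/w[1])),3))
# yellow dot and knob
yd=((h[...,0]>12)&(h[...,0]<32)&(h[...,1]>120)&(h[...,2]>110)).astype(np.uint8)
n,l,s,ce=cv2.connectedComponentsWithStats(yd)
for i in range(1,n):
    if s[i,4]>15:print("dot",ce[i],s[i],onz("",ce[i],88,c).round(1))
E
```

```text
t: 47.32
tcp_pos: [524.8, -62.5, 37.9]
orientation: [[0.083, 0.997, -0.001], [0.997, -0.083, 0.0], [-0.0, -0.001, -1.0]]
ft_force: [0.2, 0.2, -1.0]
finger_gap: 47.2
finger_force: 0.0
t: 47.98
tcp_pos: [527.8, -63.1, 167.9]
orientation: [[0.083, 0.997, 0.007], [0.997, -0.083, -0.002], [-0.001, 0.007, -1.0]]
ft_force: [1.2, -0.5, -0.5]
finger_gap: 46.9
finger_force: 0.0
t 47.98 yaw -0.0830 p [527.8 -63.1 167.9] F [ 1.16 -0.47 -0.5 ] M [ 0.028 -0.061  0.01 ] gap 46.9 f 0.0 j6 1.396
[ 122    0   85   41 2674] c [443.1  83.7] y 68.6 99.0 yaw 1.519
[202 225  36  69 969] c [ 461.4 -126.4] y -176.8 -101.2 yaw 0.236
[  0 302  26  78 639] c [ 218.1 -213.7] y -264.1 -166.2 yaw -0.311
dot [275.85185185 205.66666667] [272 202   9   8  54] [523.7 -65.9  88. ]
```

Released. For an unobstructed look at the biscuit (the finger may clip it here), I shift the camera.

```bash
python3 -m inch '[{"tx":-0.7,"ty":-1,"tz":-0.6,"rx":0,"ry":0,"rz":0,"hand":0.5},{"tx":-0.7,"ty":-1,"tz":-0.6,"rx":0,"ry":0,"rz":0,"hand":1},{"tx":-0.7,"ty":-1,"tz":-0.6,"rx":0,"ry":0,"rz":0,"hand":1},{"tx":-0.7,"ty":-1,"tz":-0.6,"rx":0,"ry":0,"rz":0,"hand":1},{"tx":-0.7,"ty":-1,"tz":-0.6,"rx":0,"ry":0,"rz":0,"hand":1},{"tx":-0.5,"ty":-1,"tz":-0.6,"rx":0,"ry":0,"rz":0,"hand":1},{"tx":0,"ty":0,"tz":0,"rx":0,"ry":0,"rz":0,"hand":1},{"tx":0,"ty":0,"tz":0,"rx":0,"ry":0,"rz":0,"hand":1}]' >/dev/null
python3 - <<'E'
from h import *
def an(f,c,ylo,yhi):
    # rectify bed plane z=16..27 at 1mm/px : warp is just for reading profile: use rays
    h=cv2.cvtColor(f,cv2.COLOR_RGB2HSV);b=((h[...,1]>60)&(h[...,2]<170)&(h[...,2]>18)).astype(np.uint8)
    b=cv2.morphologyEx(b,cv2.MORPH_CLOSE,np.ones((5,5),np.uint8));n,l,s,ce=cv2.connectedComponentsWithStats(b)
    for i in range(1,n):
        if s[i,4]<400: continue
        q=onz("",ce[i],24,c)
        if not(430<q[0]<490 and -190<q[1]<-80):continue
        cn=cv2.findContours((l==i).astype(np.uint8),0,1)[0];k=max(cn,key=len)[:,0]
        P=np.array([onz("",p,24,c)[:2] for p in k],np.float32);print(s[i],"rect",cv2.minAreaRect(P))
        m=(l==i);cy,cx=ce[i][1],ce[i][0]
        for r in range(s[i,1],s[i,1]+s[i,3],8):
            xs=np.nonzero(m[r])[0];print((r,xs.min(),xs.max()),end=' ')
        col=int(cx)-1;g=f[:,col].mean(1).astype(int);print("\ncol",col,[(r,g[r]) for r in range(max(0,s[i,1]-40),min(419,s[i,1]+s[i,3]+40),4)])
z=np.load("w2.npz");an(z["f"],{k:z[k] for k in("K","rvec","tvec")},0,0)
st();c=get_calibration("wrist");f=grab_frame("wrist");np.savez("w7.npz",f=f,**c);an(f,c,0,0)
d=np.array([0,0]);m=np.zeros(f.shape[:2],np.uint8)
k=pix("wrist",[523,-62,88],c)[0].astype(int);print("knob px",k)
x,y=k;m[y-45:y+45,x-35:x+35]=(f.max(2)<40)[y-45:y+45,x-35:x+35]
for r in range(y-36,y+37,6):
    xs=np.nonzero(m[r,x-25:x+25])[0]+x-25
    if len(xs):print((r,xs.min(),xs.max()),end=' ')
E
```

```text
[ 243  259   29   90 1747] rect ((458.5691223144531, -146.0418701171875), (32.78258514404297, 119.61490631103516), 0.9343701004981995)
(259, np.int64(260), np.int64(261)) (267, np.int64(250), np.int64(269)) (275, np.int64(247), np.int64(270)) (283, np.int64(246), np.int64(270)) (291, np.int64(245), np.int64(270)) (299, np.int64(244), np.int64(270)) (307, np.int64(243), np.int64(270)) (315, np.int64(244), np.int64(269)) (323, np.int64(246), np.int64(265)) (331, np.int64(252), np.int64(263)) (339, np.int64(257), np.int64(263)) (347, np.int64(251), np.int64(258)) 
col 256 [(219, np.int64(153)), (223, np.int64(152)), (227, np.int64(151)), (231, np.int64(151)), (235, np.int64(151)), (239, np.int64(151)), (243, np.int64(155)), (247, np.int64(145)), (251, np.int64(157)), (255, np.int64(32)), (259, np.int64(8)), (263, np.int64(27)), (267, np.int64(34)), (271, np.int64(32)), (275, np.int64(29)), (279, np.int64(29)), (283, np.int64(35)), (287, np.int64(24)), (291, np.int64(34)), (295, np.int64(31)), (299, np.int64(29)), (303, np.int64(23)), (307, np.int64(32)), (311, np.int64(36)), (315, np.in
[... 1640 characters left out ...]
256, np.int64(31)), (260, np.int64(23)), (264, np.int64(29)), (268, np.int64(110)), (272, np.int64(26)), (276, np.int64(119)), (280, np.int64(162)), (284, np.int64(140)), (288, np.int64(104)), (292, np.int64(107))]
knob px [352 142]
(106, np.int64(327), np.int64(361)) (112, np.int64(327), np.int64(361)) (118, np.int64(327), np.int64(353)) (124, np.int64(338), np.int64(364)) (130, np.int64(338), np.int64(358)) (136, np.int64(339), np.int64(358)) (142, np.int64(337), np.int64(359)) (148, np.int64(338), np.int64(358)) (154, np.int64(341), np.int64(365)) (160, np.int64(328), np.int64(357)) (166, np.int64(343), np.int64(357)) (172, np.int64(348), np.int64(355)) (178, np.int64(329), np.int64(351))
```

The biscuit reads 89×33 mm, aligned along the board, with both ends at the plates. The knob is tight and the gripper is clear, so I hand in.

```bash
python3 -c "
from workcell import ticket
print(ticket.finish_job())"
```

```text
the job is handed in; nothing more can be done
None
```

The job is handed in, verdict not shown: the knob broke free and turned open, the stop was slid up until the biscuit stalled it (about 5 N, rising to 11 N during clamping), the knob was turned tight to about 0 rad, and the gripper was let go and moved clear at about 49 s.

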